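# Offer a bush up to the bench centres on its mandrel

### The arm

A 7-joint arm with a two-finger parallel gripper is mounted at the origin on the work surface. World frame = base frame: x ahead of the robot, y to its left, z up, the work surface at z = 0. Lengths are in mm, angles in degrees, forces in N, time in s.
With the tool pointing down it reaches from about 425 to 875 mm from the base axis. Payload 4.7 kg.
Tool frame: the origin (TCP) lies at the very end of the fingers, on their centre line; the grasp point (between the pads) lies 19 mm behind it; y points along the fingers, x is the direction in which the jaws open and shut, and the axes are right-handed (so a half turn about y gives the same grasp; the last joint's range is limited). The gripper opens to 87 mm and grips with 3 to 60 N. Pads are 19 mm wide; open, the fingers measure 117 mm over their backs; the gripper's body (75 mm by 190 mm) begins 51 mm behind the grasp point.
Start: joints at [-71.843, 18.392, -4.016, 83.108, 1.295, 78.541, -3.26], TCP at [193.854, 620.441, 222.587] pointing down, gripper open.
Joint ranges: [-163.93, 163.93], [-17.29, 119.83], [-79.2, 71.16], [3.27, 140.29], [-89.18, 269.18], [5.43, 117.66], [-154.24, 154.24]. Speed limits (degrees/s): [147.25, 147.25, 180, 180, 180, 180, 180].

### API

Orientations are given as a 3x3 rotation matrix whose columns are the frame's x, y, z axes.
In Python, from cell import robot gives the robot as it stands.
- The arm moves only by the tool send_rows, never from a script. Its argument "deltas" is one flat list of numbers, 7 for each row, row after row: the turn, a rotation vector about the tool's x, y, z in rad, then the shift along the tool's x, y, z in units of 40 mm (1.0 is 40 mm), then the closure in counts, from 0 (fully open) to 255 (shut). A call has 1 to 12 rows; each row is the pose to reach, as a shift and turn from the pose commanded when the call began, along the tool's axes at that moment; what a row does not reach only later rows make up. A row lasts 1/12 s, in which the tool goes at most 41.7 mm and 7.16 degrees, less where a joint would pass 70% of its speed; a pose out of reach is approached as far as the arm can. A call with a gripper value outside its range is refused whole. The fingers move at their own pace and stop on an object; "squeeze" is the grip in N (left out, the last holds). Time passes only in rows, so rows that repeat a pose let the fingers close. It gives the time, the measured TCP pose, the force and the opening at its end, in the units of the state.
- robot.read_state(): the state, without advancing time (a new reading comes with each control period).
- robot.capture(name): name is "side" or "top"; returns a dict with "frame" (384x512x3 uint8, red, green, blue), "fov_y" (degrees; the focal length in pixels is half the picture's height over the tangent of half this angle, whatever the lens; pixels are square), "cx", "cy" (the principal point, pixels), "R" (3x3) and "t" (3): a world point X has camera coordinates R X + t. Camera axes: x right, y down, z forward; pixel columns grow to the right and rows downward; lengths in mm; the calibration is good to about 2 mm. A picture is of the moment at which its call begins. There is no depth.
- robot.job_done(): hands the job in, once; it reports no verdict.
Trained networks look in a picture, given as the dict that the camera call returned (one of the last four; its "shot" number tells which), for a name from the list of things; names that differ only in an ending like _2 or _b are one class to them, and where a whole thing is asked for, a point or a joint stands for the part that bears it (a point fixed in the world has none). Each returns a list of dicts, best first, with "conf" (0 to 1); they miss things now and then, are a little off and sometimes report something else, mostly with a low value. They report only what shows in the picture. A call takes as long as a camera call. They do not tell look-alikes from the thing itself.
- robot.boxes_of(picture, name): "point" ([x, y, z] in mm, in world coordinates, good to about 4 mm: the middle of the surface that is visible of it).
- robot.regions_of(picture, name): "mask" (384x512 bool, what is visible of it).
- robot.spot_point(picture, name): "point" ([x, y, z] in mm, in world coordinates, good to about 4 mm: a listed point, or the origin of a listed thing).
The state is a dict: "time": time; "joints": joint angles; "dq": joint speeds; "joint_efforts": joint torques, N m; "tcp_pos": TCP position; "orientation": TCP orientation; "wrist_force": force on the tool from outside, world axes, zero at the start; "wrist_torque": the same for the moment, N m; "opening": opening from 0.0 (shut) to 1.0 (fully open).
Only numpy, scipy, OpenCV 4.12 (cv2) and the standard library are available. Lean on these libraries where they do the work, as an engineer would, in place of code of your own. Each camera call takes 0.05 s, during which the arm holds its last target.

### The job

Slide the bronze bush onto the mandrel it fits, the thicker of the two in the stand, right down against the collar, and let go of it. Then draw that mandrel out of the stand with the bush on it, turn it level and hold it up over the bench centres, about a hand's breadth above their line, in line with the two points and midway between them, so that I can set the tailstock to its length; finish still holding it there with the bush still home. Do not touch the bench centres, and leave the other mandrel, the other bushes and the tools where they are.

Things in the scene. Friction and masses are not known exactly. Their poses are not given: they have to be found in the camera images.
- bush_bronze_center (a point): Bronze (orange-brown) plain bush (tube) standing on the bench: outside diameter 34 mm, bore 17.6 mm, 28 mm tall, about 0.11 to 0.2 kg; this point is its centre, half-way up on the axis; z along the axis. It stands in one of three places in a row with the black bush and the steel ring.
- mandrel_thick_center (a point): Thicker steel mandrel, 112 mm long, 0.18 kg, upright in one hole of the stand; point on its axis half-way along, z towards the upper end. From below: shank 14 mm diameter, 34 mm long, loose in the hole; yellow-painted collar 30 mm diameter, 8 mm thick, resting on the stand; land 16 mm diameter, 30 mm long, for the bush; cone 6 mm long; stub. A bush that is home has its centre at this point.
- mandrel_thick_stub (a point): The plain stub at the thick mandrel's upper end, 12 mm diameter, 34 mm long, to hold it by; this point is at the stub's mid-length, 39 mm from the mandrel's middle and 25 mm above the top of a bush that is home; z along the axis to the upper end. The bush slides freely on the land (0.8 mm play all round), down by its own weight, and off again if the stub end is tipped well below level.
- mandrel_thin_center (a point): The thinner steel mandrel in the other hole of the stand, 94 mm long: shank 14 mm diameter, 34 mm long, dark collar 22 mm diameter, 8 mm thick, land 10 mm diameter, 24 mm long, cone 4 mm long, stub 7 mm diameter, 24 mm long; the point is half-way along its axis. Stays where it is.
- stand: Aluminium stand, a block 62 x 172 x 42 mm (x, y, z) fixed to the bench, with two holes 16 mm wide and 37 mm deep, 50 mm either side of the middle along its y axis, one mandrel in each; origin at the centre of its underside, z up.
- centres_mid (a point): Bench centres, fixed: a bed 85 x 340 mm, 42 mm high, with a grey headstock and tailstock, 120 mm high, at its ends, whose two points face each other 140 mm apart on a line 100 mm above the bench. This point is on that line midway between the points; y along the line, z up. A small dial gauge at mid-bed on its +x side is 142 mm high.
- centres: The same bench centres; origin at the centre of the bed's underside, 100 mm below centres_mid, y along the bed.
- bush_black_center (a point): Black plastic bush standing on the bench, 28 mm diameter, 24 mm tall, bore 11.6 mm; the point is its centre. Stays where it is.
- ring_steel_center (a point): Steel ring lying flat on the bench, 40 mm diameter, 18 mm tall, bore 25 mm; the point is its centre. Stays where it is.
- caliper: Sliding caliper lying flat, 205 mm long, jaws 60 mm; origin under its middle. Stays where it is.
- brush: Flat brush lying flat, 200 mm long, 42 mm wide; origin under its middle. Stays where it is.
- marker: Red marker pen lying flat, 130 mm long; origin under its middle. Stays where it is.
- hexkey: Dark hex key lying flat, about 120 mm long; origin under its middle. Stays where it is.
Things that resemble listed ones, but are neither listed nor needed, are in the scene too. Leave any blue or turquoise look-alike of the part that bears mandrel_thick_center alone.

How it is judged:
By the outcome, as a careful person would: the job done as asked, in the order asked, and still so for the second after the job is handed in, while the arm keeps its last pose, push and grip.
It also fails if it takes over 62 s, if anything falls off the work surface, if the arm or the gripper's body presses on something with over 40 N, if the wrist force passes 120 N, or if a joint passes its speed limit or range.

## Working session

There is one attempt and no reset: what is moved stays moved. The work goes in short steps, Python scripts to look and compute and a tool call to move; the robot and the scene stay as the last step left them, time stands still between calls to the robot, and variables do not carry over. Pictures are saved under pics/ and viewed, and the job is handed in when it is done.

Besides the shell and the picture viewer there is one more tool, called after "Request:" as name(argument=value, ...) on one line, values as JSON. send_rows: Moves the arm, as the interface text tells. Its arguments: {"type":"object","properties":{"deltas":{"type":"array"},"squeeze":{"type":"number"}},"required":["deltas"]}

```bash
ls; mkdir -p pics; cat > h.py <<'E'
import numpy as np, cv2
from cell import robot
def save(p,n): cv2.imwrite('pics/'+n, p['frame'][:,:,::-1])
def f(p): return 192/np.tan(np.radians(p['fov_y'])/2)
def proj(p,X):
    c=np.array(p['R'])@np.array(X)+np.array(p['t']); return p['cx']+f(p)*c[0]/c[2], p['cy']+f(p)*c[1]/c[2]
def ray(p,u,v):
    R=np.array(p['R']); o=-R.T@np.array(p['t']); d=R.T@np.array([(u-p['cx'])/f(p),(v-p['cy'])/f(p),1]); return o,d
def onz(p,u,v,z):
    o,d=ray(p,u,v); return o+d*(z-o[2])/d[2]
E
python3 - <<'E'
from h import *
np.set_printoptions(precision=1,suppress=True)
s=robot.read_state(); print(s)
for n in('top','side'):
    p=robot.capture(n); save(p,n+'0.png'); print(n,p['fov_y'],p['cx'],p['cy'],p['shot'],-np.array(p['R']).T@np.array(p['t']), p['R'])
    for k in 'bush_bronze_center mandrel_thick_center mandrel_thick_stub mandrel_thin_center stand centres_mid bush_black_center ring_steel_center caliper brush marker hexkey'.split():
        r=robot.spot_point(p,k); print(k,[(np.array(q['point']),round(q['conf'],2),np.round(proj(p,q['point']))) for q in r])
print(robot.read_state()['time'])
E
```

```text
pics
{'time': 0.0, 'joints': array([-71.8,  18.4,  -4. ,  83.2,   1.3,  78.5,  -3.3]), 'dq': array([-0. , -0. ,  0.1, -0.1,  0. , -0.1,  0.1]), 'joint_efforts': array([  0. , -49.1,  -0.4, -31.3,  -0.1,   0. ,   0. ]), 'tcp_pos': array([193.7, 619.9, 221.5]), 'orientation': array([[ 0.3, -0. , -1. ],
       [ 1. , -0. ,  0.3],
       [-0. , -1. , -0. ]]), 'wrist_force': array([ 0.1, -0.1, -0.1]), 'wrist_torque': array([-0. , -0.1, -0. ]), 'opening': 0.9971010151353478}
top 44.810657333582824 256.2685630874171 192.10248324259757 1 [ 392.2    3.4 1577.5] [[ 0.  -1.   0. ]
 [-1.  -0.  -0.1]
 [ 0.1 -0.  -1. ]]
bush_bronze_center [(array([444.2, 103.9,  11.9]), 0.45, array([219., 223.])), (array([ 509.7, -293.1,   99.5]), 0.32, array([342., 203.]))]
mandrel_thick_center [(array([ 510.3, -297.7,   64.9]), 0.49, array([342., 204.])), (array([ 598.4, -241.3,   57.9]), 0.47, array([324., 177.])), (array([ 456.8, -373.8,   59.3]), 0.42, array([365., 220.]))]
mandrel_thick_stub [(array([ 594.5, -242.3,   92.1]), 0.61, array([326., 177.])), (array([ 505.4, -296. ,  101.4]), 0.59, array([344., 20
[... 1678 characters left out ...]
5., 270.])), (array([ 510.8, -293.8,   99.8]), 0.34, array([286., 257.]))]
centres_mid [(array([678.4, 103.5,  99.7]), 0.69, array([276., 162.]))]
bush_black_center [(array([472.2, -84.8,  13.1]), 0.59, array([241., 233.])), (array([673.8, 105.5,   1.3]), 0.17, array([273., 185.]))]
ring_steel_center [(array([472.4, 213.3,   5.7]), 0.54, array([209., 180.]))]
caliper [(array([ 653.9, -355.7,    1.7]), 0.74, array([342., 283.]))]
brush [(array([528.9, 500.9,   3.3]), 0.73, array([200., 139.])), (array([473.3, 216.8,   9.4]), 0.29, array([209., 179.]))]
marker [(array([ 405.3, -492. ,   -3.3]), 0.6, array([282., 364.]))]
hexkey [(array([ 634.3, -491.6,   -0.7]), 0.58, array([366., 327.]))]
1.3
```

View pictures.

View pics/top0.png

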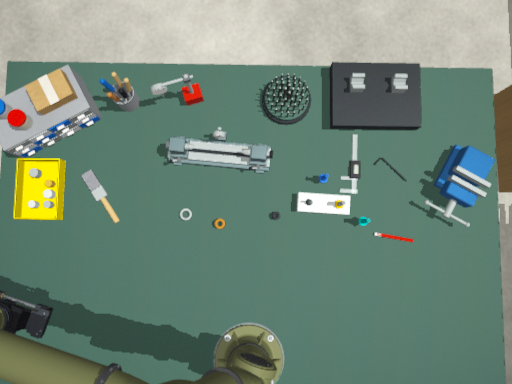

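View pics/side0.png

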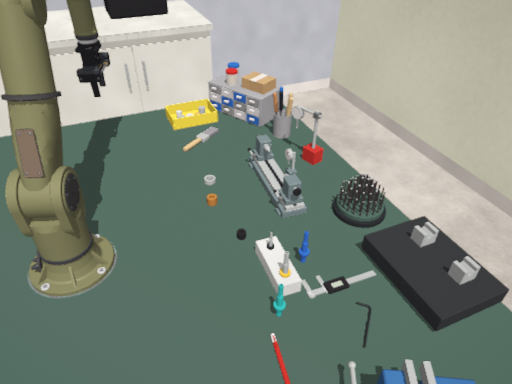

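```bash
python3 - <<'E'
import cv2,numpy as np
a=cv2.imread('pics/side0.png');b=cv2.imread('pics/top0.png')
A=cv2.resize(a[220:320,230:360],None,fx=4,fy=4,interpolation=cv2.INTER_CUBIC)
cv2.imwrite('pics/cropA.png',A)
B=cv2.resize(a[140:250,170:370],None,fx=4,fy=4,interpolation=cv2.INTER_CUBIC)
cv2.imwrite('pics/cropB.png',B)
C=cv2.resize(b[120:250,180:380],None,fx=4,fy=4,interpolation=cv2.INTER_CUBIC)
cv2.imwrite('pics/cropC.png',C)
E
```

```text
(no output)
```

View pics/cropA.png

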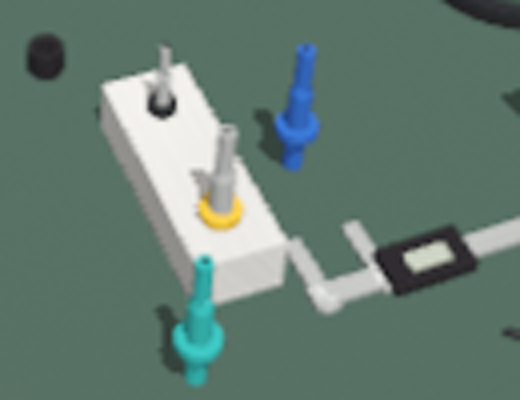

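View pics/cropB.png

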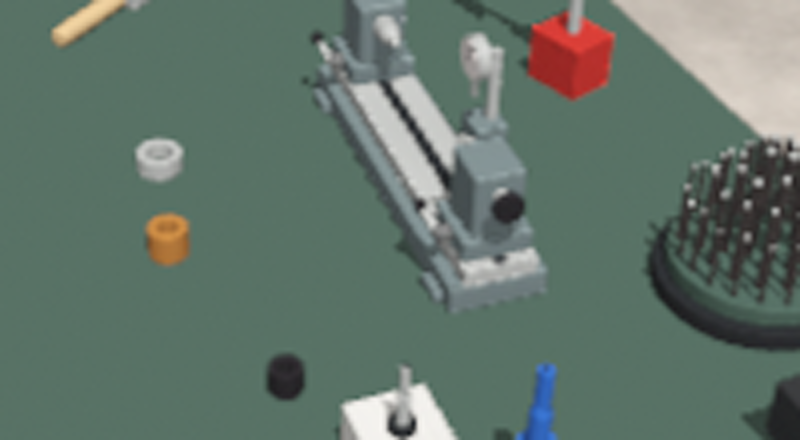

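View pics/cropC.png

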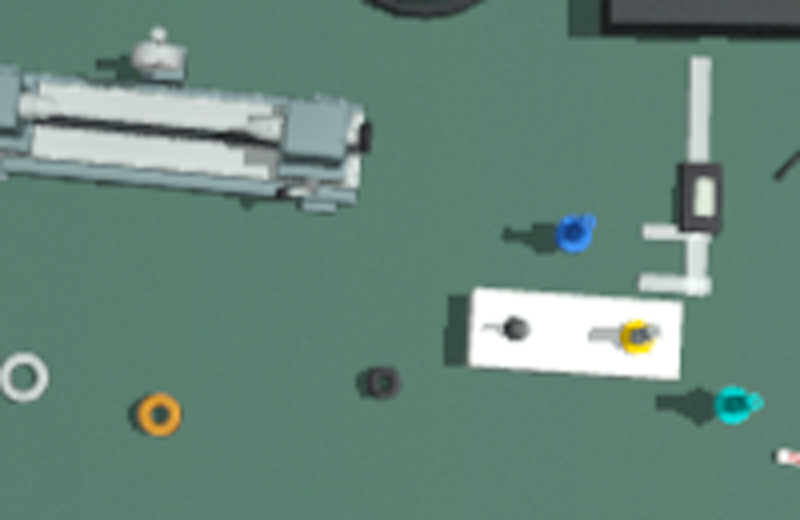

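```bash
cat > fit.py <<'E'
from h import *
from scipy.optimize import least_squares
def cyl(x,y,z0,z1,r):
    a=np.linspace(0,2*np.pi,60); return np.array([[x+r*np.cos(t),y+r*np.sin(t),z] for t in a for z in (z0,z1)])
def hullc(pts):
    h=cv2.convexHull(np.array(pts,np.float32)).astype(np.float64)*1.0
    h=h[:,0]; x,y=h.T; x1,y1=np.roll(x,-1),np.roll(y,-1); c=x*y1-x1*y; A=c.sum()/2
    return np.array([((x+x1)*c).sum(),((y+y1)*c).sum()])/(6*A),abs(A)
def blob(p,kind,guess,win=14):
    u,v=proj(p,guess); u0,v0=int(u)-win,int(v)-win
    im=p['frame'][v0:v0+2*win,u0:u0+2*win].astype(np.float32)
    k=8; im=cv2.resize(im,None,fx=k,fy=k,interpolation=cv2.INTER_CUBIC)
    R,G,B=im[...,0],im[...,1],im[...,2]
    m=((R-B)>0.4*np.maximum(R,G).clip(60)) & (R>70)
    n,l,st,ce=cv2.connectedComponentsWithStats(m.astype(np.uint8))
    i=1+np.argmax(st[1:,4]); ys,xs=np.nonzero(l==i)
    pts=np.c_[(xs+.5)/k-.5+u0,(ys+.5)/k-.5+v0]
    return hullc(pts)
def fitcyl(p,kind,g,z0,z1,r):
    c,A=blob(p,kind,[g[0],g[1],(z0+z1)/2])
    def res(q): return hullc([proj(p,X) for X in cyl(q[0],q[1],z0,z1,r)])[0]-c
    s=least_squares(res,g[:2],diff_step=1e-4); A2=hullc([proj(p,X) for X in cyl(*s.x,z0,z1,r)])[1]
    return s.x,A,A2,c
E
python3 - <<'E'
from fit import *
np.set_printoptions(precision=2,suppress=True)
P={n:robot.capture(n) for n in('top','side')}
import pickle; pickle.dump(P,open('P0.pkl','wb'))
for n,p in P.items():
    print(n,'bush',fitcyl(p,0,[441,102],0,28,17)); print(n,'collar',fitcyl(p,0,[511,-295],42,50,15))
    r=robot.regions_of(p,'centres'); m=r[0]['mask']; print(r[0]['conf'],m.sum()); cv2.imwrite(f'pics/m_{n}.png',m.astype(np.uint8)*255)
p=P['top']; b=p['frame'][:,:,::-1]
cv2.imwrite('pics/c1.png',cv2.resize(b[120:185,160:280],None,fx=6.5,fy=6.5,interpolation=cv2.INTER_CUBIC))
p=P['side']; b=p['frame'][:,:,::-1]
cv2.imwrite('pics/c2.png',cv2.resize(b[130:215,235:315],None,fx=7,fy=7,interpolation=cv2.INTER_CUBIC))
E
```

```text
top bush (array([443.63, 103.63]), np.float64(90.875), np.float64(87.28478671470657), array([219.32, 223.24]))
top collar (array([ 510.63, -290.54]), np.float64(53.4140625), np.float64(68.72664999286644), array([338.48, 203.94]))
0.73 2789
side bush (array([443.45, 100.09]), np.float64(114.2109375), np.float64(120.44272419449408), array([211.55, 199.26]))
side collar (array([ 509.6 , -295.88]), np.float64(77.8984375), np.float64(104.78686367813498), array([284.55, 272.38]))
0.94 2505
```

View pics/c1.png

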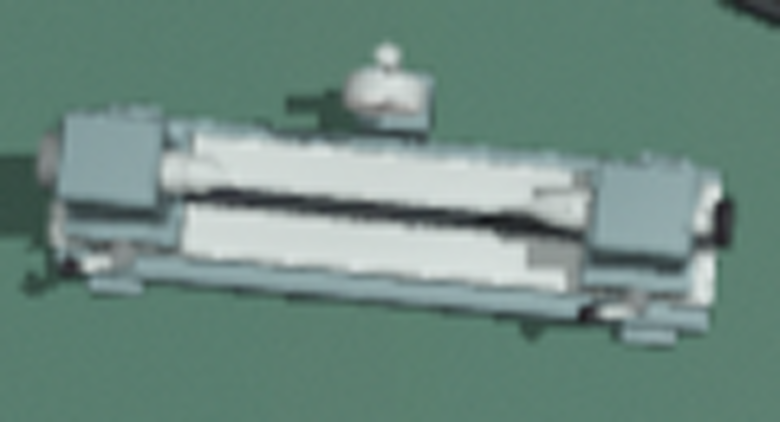

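View pics/c2.png

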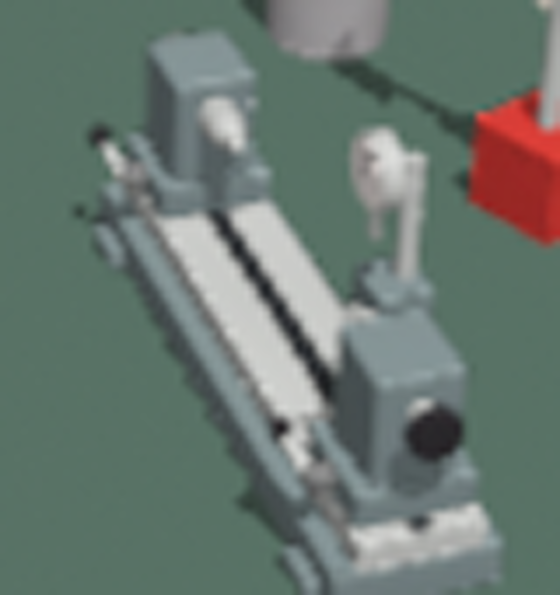

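```bash
python3 - <<'E'
from fit import *
import pickle; P=pickle.load(open('P0.pkl','rb'))
p=P['top']
c1=lambda x,y:((x+.5)/6.5-.5+160,(y+.5)/6.5-.5+120)
def seg(a,b,z):
    A=onz(p,*c1(*a),z);B=onz(p,*c1(*b),z); d=A-B; return A.round(1),B.round(1),'mid',((A+B)/2).round(1),'yaw x/y deg',np.degrees(np.arctan2(-d[0],d[1])).round(2)
print(seg((200,195),(570,232),42)); print(seg((140,275),(575,318),40)); print(seg((110,155),(642,208),120)); print(seg((222,175),(533,200),100))
print(seg((200,135),(590,172),42))
# networks
for n in P: print(n,'cm',np.round(proj(P[n],[676,103.5,100]),1))
p=P['side']
for y0,y1 in((70,-70),): 
    for yaw in(0,3,5,6):
        t=np.radians(yaw); d=np.array([-np.sin(t),np.cos(t),0])*70; c=np.array([676,103.5,100]); print(yaw,[np.round((np.array(proj(p,c+s*d))-[235,130])*7) for s in(1,-1)],[np.round((np.array(proj(P['top'],c+s*d))-[160,120])*6.5) for s in(1,-1)])
for k in [0]:
    A=onz(p,235+240/7,130+150/7,100);print('side far tip',A)
# stand yaw
b=P['top']['frame'][:,:,::-1]
m=(b.min(2)>180).astype(np.uint8); m[:, :290]=0;m[:,360:]=0;m[:185]=0;m[225:]=0
n,l,s,c=cv2.connectedComponentsWithStats(m); i=1+np.argmax(s[1:,4]); print(cv2.minAreaRect(cv2.findContours((l==i).astype(np.uint8),0,1)[0][0]))
print(P['top']['R'])
E
```

```text
(array([687.2, 203.1,  42. ]), array([670.4,  12.9,  42. ]), 'mid', array([678.8, 108. ,  42. ]), 'yaw x/y deg', np.float64(-5.04))
(array([645.6, 233. ,  40. ]), array([626.1,   9.8,  40. ]), 'mid', array([635.8, 121.4,  40. ]), 'yaw x/y deg', np.float64(-4.98))
(array([691.4, 237.3, 120. ]), array([668.6, -22.6, 120. ]), 'mid', array([680. , 107.3, 120. ]), 'yaw x/y deg', np.float64(-5.01))
(array([686.2, 185. , 100. ]), array([675.7,  31.1, 100. ]), 'mid', array([681., 108., 100.]), 'yaw x/y deg', np.float64(-3.9))
(array([718.5, 203.9,  42. ]), array([701.8,   3. ,  42. ]), 'mid', array([710.2, 103.4,  42. ]), 'yaw x/y deg', np.float64(-4.74))
top cm [219. 150.]
side cm [275.5 162. ]
0 [array([222., 152.]), array([350., 302.])] [array([242., 193.]), array([525., 197.])]
3 [array([215., 153.]), array([357., 300.])] [array([242., 200.]), array([525., 189.])]
5 [array([211., 154.]), array([361., 299.])] [array([242., 205.]), array([525., 184.])]
6 [array([209., 155.]), array([363., 298.])] [array([242., 208.]), array([525., 182.])]
side far tip [685.0834181  171.25161294 100.        ]
((323.50225830078125, 202.96682739257812), (52.35045623779297, 19.55658531188965), 3.814074993133545)
[[ 0.01032571 -0.99983085  0.01521989]
 [-0.99489472 -0.01180042 -0.10022598]
 [ 0.10038863 -0.01410728 -0.99484828]]
```

```bash
cat > mv.py <<'E'
from h import *
from scipy.spatial.transform import Rotation as Ro
np.set_printoptions(precision=3,suppress=True)
YAW=np.radians(-5); D=np.array([np.sin(-YAW),np.cos(YAW),0])   # centres line dir
XJ=np.array([np.cos(YAW),np.sin(YAW),0])
def down(x): 
    x=np.array(x,float);x/=np.linalg.norm(x); y=np.array([0,0,-1.]); return np.c_[x,y,np.cross(x,y)]
def delta(pos,R):
    s=robot.read_state(); R0=np.array(s['orientation']); U,_,V=np.linalg.svd(R0); R0=U@V
    rv=Ro.from_matrix(R0.T@R).as_rotvec(); sh=R0.T@(np.array(pos)-s['tcp_pos'])/40
    print('t',round(s['time'],2),'tcp',s['tcp_pos'],'q',np.round(s['joints'],1),'F',np.round(s['wrist_force'],1),'T',np.round(s['wrist_torque'],2),'op',round(s['opening'],3))
    print('rot',rv.round(4),np.degrees(np.linalg.norm(rv)).round(1),'deg; shift',sh.round(3),np.round(np.linalg.norm(sh)*40,1)); return rv,sh
E
python3 -c "
from mv import *
print(down(XJ)); delta([443.5,102,120],down(XJ))"
```

```text
[[ 0.996  0.     0.087]
 [-0.087  0.     0.996]
 [ 0.    -1.     0.   ]]
t 1.5 tcp [193.858 620.445 222.6  ] q [-71.8  18.4  -4.   83.1   1.3  78.5  -3.3] F [-0.2  0.4 -0.5] T [ 0.01 -0.01  0.04] op 1.0
rot [-0.     1.355  0.   ] 77.7 deg; shift [-10.511   2.564  -9.822] 584.5
```

Request:
send_rows(deltas=[0,1.355,0,-10.5,2.55,-9.82,0,0,1.355,0,-10.5,2.55,-9.82,0,0,1.355,0,-10.5,2.55,-9.82,0,0,1.355,0,-10.5,2.55,-9.82,0,0,1.355,0,-10.5,2.55,-9.82,0,0,1.355,0,-10.5,2.55,-9.82,0,0,1.355,0,-10.5,2.55,-9.82,0,0,1.355,0,-10.5,2.55,-9.82,0,0,1.355,0,-10.5,2.55,-9.82,0,0,1.355,0,-10.5,2.55,-9.82,0,0,1.355,0,-10.5,2.55,-9.82,0,0,1.355,0,-10.5,2.55,-9.82,0])

```text
time: 2.5
tcp_pos: [408.3, 175.2, 135.4]
orientation: [[0.996, 0.001, 0.091], [-0.091, 0.001, 0.996], [0.001, -1.0, 0.001]]
wrist_force: [1.3, 0.9, -0.7]
opening: 1.003
```

```bash
python3 -c "
from mv import *
delta([443.5,102,120],down(XJ))"
```

```text
t 2.5 tcp [408.268 175.21  135.385] q [-47.8  -3.9  20.5 118.1   1.5  65.5 -33.1] F [ 1.3  0.9 -0.7] T [-0.06  0.01 -0.01] op 1.003
rot [-0.001 -0.004  0.001] 0.3 deg; shift [ 1.044  0.383 -1.743] 82.7
```

Request:
send_rows(deltas=[0,0,0,1.0,0.38,-1.7,0,0,0,0,1.0,0.38,-1.7,0,0,0,0,1.0,0.38,-1.7,0,0,0,0,1.0,0.38,-1.7,0])

```text
time: 2.83
tcp_pos: [442.0, 103.6, 119.9]
orientation: [[0.996, -0.0, 0.092], [-0.092, 0.0, 0.996], [-0.0, -1.0, 0.0]]
wrist_force: [0.1, 1.2, 0.4]
opening: 1.0
```

```bash
python3 -c "
from mv import *
delta([443.5,102,9],down(XJ))"
```

```text
t 2.83 tcp [442.016 103.637 119.932] q [-43.   -1.8  26.3 118.    0.9  63.6 -22.4] F [0.1 1.2 0.4] T [-0.07  0.04  0.04] op 1.0
rot [-0.    -0.005 -0.   ] 0.3 deg; shift [ 0.041  2.773 -0.037] 111.0
```

Request:
send_rows(deltas=[0,-0.005,0,0.04,1.0,-0.04,0,0,-0.005,0,0.04,2.0,-0.04,0,0,-0.005,0,0.04,2.6,-0.04,0,0,-0.005,0,0.04,2.77,-0.04,0,0,-0.005,0,0.04,2.77,-0.04,60,0,-0.005,0,0.04,2.77,-0.04,200,0,-0.005,0,0.04,2.77,-0.04,200,0,-0.005,0,0.04,2.77,-0.04,200,0,-0.005,0,0.04,2.77,-0.04,200,0,-0.005,0,0.04,2.77,-0.04,200,0,-0.005,0,0.04,2.77,-0.04,200], squeeze=25)

```text
time: 3.75
tcp_pos: [443.5, 104.2, 9.9]
orientation: [[0.997, 0.001, 0.082], [-0.082, 0.001, 0.997], [0.001, -1.0, 0.001]]
wrist_force: [0.2, 0.3, -0.7]
opening: 0.557
```

```bash
python3 -c "
from mv import *
delta([443.5,102,9],down(XJ)); p=robot.capture('side'); save(p,'s1.png')
cv2.imwrite('pics/s1c.png',cv2.resize(p['frame'][150:230,160:260,::-1],None,fx=6,fy=6,interpolation=cv2.INTER_CUBIC))"
```

```text
t 3.75 tcp [443.467 104.245   9.866] q [-41.9   8.2  26.9 123.5  -4.9  49.2 -16.8] F [ 0.2  0.3 -0.7] T [-0.09  0.11 -0.03] op 0.557
rot [-0.001  0.005  0.001] 0.3 deg; shift [ 0.005  0.022 -0.056] 2.4
```

View pics/s1c.png

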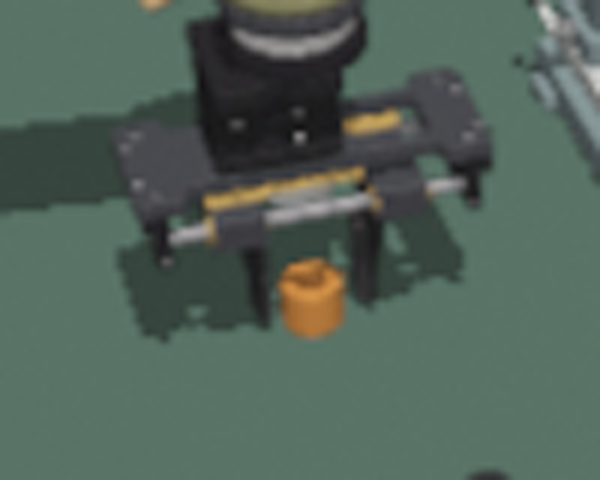

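Request:
send_rows(deltas=[0,0,0,0,0,-0.05,200,0,0,0,0,0,-0.05,200,0,0,0,0,0,-0.05,200,0,0,0,0,0,-0.05,200], squeeze=25)

```text
time: 4.13
tcp_pos: [442.8, 101.7, 9.3]
orientation: [[0.997, -0.0, 0.082], [-0.082, -0.0, 0.997], [-0.0, -1.0, -0.0]]
wrist_force: [-1.2, -0.2, 3.2]
opening: 0.386
```

```bash
python3 -c "
from mv import *
delta([443.5,102,9],down(XJ)); p=robot.capture('side'); save(p,'s2.png')
cv2.imwrite('pics/s2c.png',cv2.resize(p['frame'][170:220,180:240,::-1],None,fx=10,fy=10,interpolation=cv2.INTER_CUBIC))"
```

```text
t 4.13 tcp [442.809 101.69    9.342] q [-41.8   8.2  27.  123.6  -4.9  49.2 -16.6] F [-1.2 -0.2  3.2] T [-0.31  0.38  0.04] op 0.386
rot [ 0.     0.005 -0.   ] 0.3 deg; shift [0.017 0.009 0.009] 0.8
```

View pics/s2c.png

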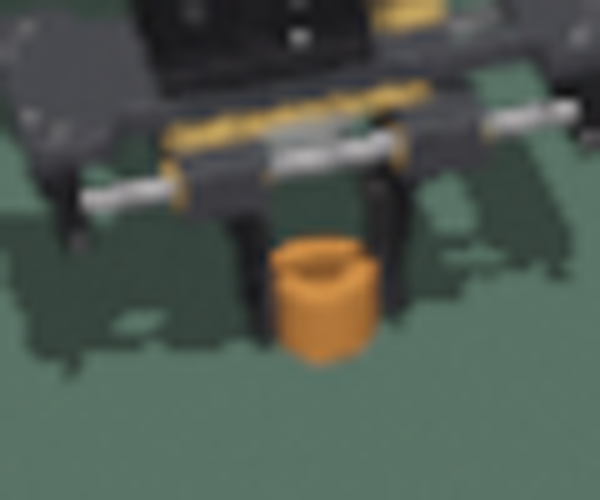

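Request:
send_rows(deltas=[0,0,0,0,-0.7,0,200,0,0,0,0,-1.6,0,200,0,0,0,0,-2.6,0,200,0,0,0,0,-3.55,0,200,0,0,0,0,-3.55,0,200])

```text
time: 4.6
tcp_pos: [447.5, 103.6, 158.3]
orientation: [[0.997, 0.012, 0.082], [-0.082, 0.006, 0.997], [0.011, -1.0, 0.007]]
wrist_force: [1.9, -0.0, -0.8]
opening: 0.385
```

```bash
python3 -c "
from mv import *
delta([510.5,-294,152],down(XJ))"
```

```text
t 4.6 tcp [447.529 103.599 158.303] q [-43.7  -4.2  26.6 115.4   1.9  67.7 -22.6] F [ 1.9 -0.  -0.8] T [-0.09 -0.07 -0.05] op 0.385
rot [-0.007  0.005  0.011] 0.8 deg; shift [ 2.383  0.116 -9.778] 402.6
```

Request:
send_rows(deltas=[0,0.005,0,2.35,0,-9.75,200,0,0.005,0,2.35,0,-9.75,200,0,0.005,0,2.35,0,-9.75,200,0,0.005,0,2.35,0,-9.75,200,0,0.005,0,2.35,0,-9.75,200,0,0.005,0,2.35,0,-9.75,200,0,0.005,0,2.35,0,-9.75,200,0,0.005,0,2.35,0,-9.75,200,0,0.005,0,2.35,0,-9.75,200,0,0.005,0,2.35,0,-9.75,200,0,0.005,0,2.35,0,-9.75,200,0,0.005,0,2.35,0,-9.75,200])

```text
time: 5.6
tcp_pos: [503.4, -296.3, 150.0]
orientation: [[0.996, -0.002, 0.091], [-0.091, -0.001, 0.996], [-0.002, -1.0, -0.001]]
wrist_force: [0.6, 0.4, -1.5]
opening: 0.389
```

```bash
python3 -c "
from mv import *
delta([510.5,-294,152],down(XJ))"
```

```text
t 5.6 tcp [ 503.424 -296.302  150.   ] q [-13.8  17.4  49.6  99.6 -13.9  69.6  34.2] F [ 0.6  0.4 -1.5] T [-0.05  0.07  0.05] op 0.389
rot [ 0.001 -0.004 -0.002] 0.3 deg; shift [ 0.171 -0.05   0.073] 7.7
```

Request:
send_rows(deltas=[0,-0.004,0,0.17,-0.05,0.05,200,0,-0.004,0,0.17,-0.05,0.05,200,0,-0.004,0,0.17,-0.05,0.05,200,0,-0.004,0,0.17,-0.05,0.05,200])

```text
time: 5.93
tcp_pos: [512.1, -291.4, 153.2]
orientation: [[0.997, 0.0, 0.08], [-0.08, 0.001, 0.997], [0.0, -1.0, 0.001]]
wrist_force: [-0.2, 0.7, -1.4]
opening: 0.385
```

```bash
python3 - <<'E'
from mv import *
from fit import *
import pickle
delta([510.5,-294,152],down(XJ))
P={n:robot.capture(n) for n in('top','side')}; pickle.dump(P,open('P1.pkl','wb'))
s=robot.read_state();print(s['tcp_pos'])
for n,p in P.items(): save(p,n+'3.png')
p=P['side']; u,v=proj(p,[511,-294,110]);u=int(u);v=int(v)
cv2.imwrite('pics/s3c.png',cv2.resize(p['frame'][v-40:v+40,u-50:u+50,::-1],None,fx=7,fy=7,interpolation=cv2.INTER_CUBIC)); print(u-50,v-40)
p=P['top']; u,v=proj(p,[511,-294,110]);u=int(u);v=int(v)
cv2.imwrite('pics/t3c.png',cv2.resize(p['frame'][v-40:v+40,u-50:u+50,::-1],None,fx=7,fy=7,interpolation=cv2.INTER_CUBIC))
E
```

```text
t 5.93 tcp [ 512.129 -291.393  153.22 ] q [-14.   17.8  49.2  98.8 -14.3  70.   34.2] F [-0.2  0.7 -1.4] T [-0.17  0.12 -0.02] op 0.385
rot [-0.001  0.007  0.   ] 0.4 deg; shift [-0.035  0.03  -0.068] 3.3
[ 511.781 -292.035  153.314]
236 214
```

View pics/s3c.png

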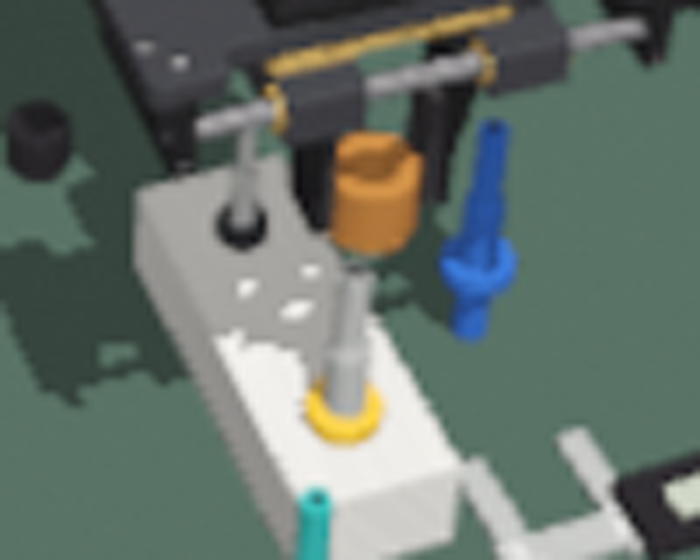

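View pics/t3c.png

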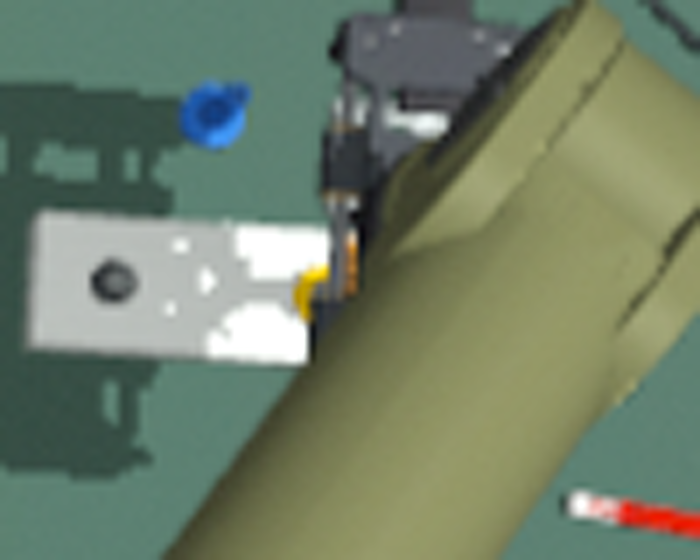

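```bash
cat > ov.py <<'E'
from fit import *
def ring(p,img,X,ax,r,col,k,u0,v0):
    ax=np.array(ax,float);a=np.cross(ax,[1,.3,.2]);a/=np.linalg.norm(a);b=np.cross(ax,a)
    pts=[]
    for t in np.linspace(0,2*np.pi,50):
        u,v=proj(p,np.array(X)+r*(a*np.cos(t)+b*np.sin(t))); pts.append([(u-u0+.5)*k,(v-v0+.5)*k])
    cv2.polylines(img,[np.array(pts).round().astype(np.int32)],True,col,1)
def crop(p,X,w,h,k):
    u,v=proj(p,X);u0=int(u)-w//2;v0=int(v)-h//2
    return cv2.resize(p['frame'][v0:v0+h,u0:u0+w,::-1],None,fx=k,fy=k,interpolation=cv2.INTER_CUBIC).copy(),u0,v0
E
python3 - <<'E'
from ov import *
import pickle
P=pickle.load(open('P1.pkl','rb')); p=P['side']
print(onz(p,236+354/7-.5,214+276/7-.5,120))
r=fitcyl(p,0,[512,-292],144,172,17); print(r)
r2=fitcyl(p,0,[510,-295],42,50,15); print(r2)
im,u0,v0=crop(p,[511,-294,105],56,66,9)
m=np.array([510.5,-295.0])
for z,rr in((120,6),(86,6),(80,8),(50,8),(50,15),(42,15)): ring(p,im,[*m,z],[0,0,1],rr,(255,0,255),9,u0,v0)
for z in(144,172): ring(p,im,[*r[0],z],[0,0,1],17,(0,255,0),9,u0,v0)
cv2.imwrite('pics/ov1.png',im)
E
```

```text
[ 508.55749212 -296.52482337  120.        ]
(array([ 514.98873699, -295.14569368]), np.float64(203.09375), np.float64(225.1561931213364), array([289.15473374, 240.97403607]))
(array([ 509.5556663 , -295.97383885]), np.float64(77.0625), np.float64(104.80746303126216), array([284.5489068 , 272.40884361]))
```

View pics/ov1.png

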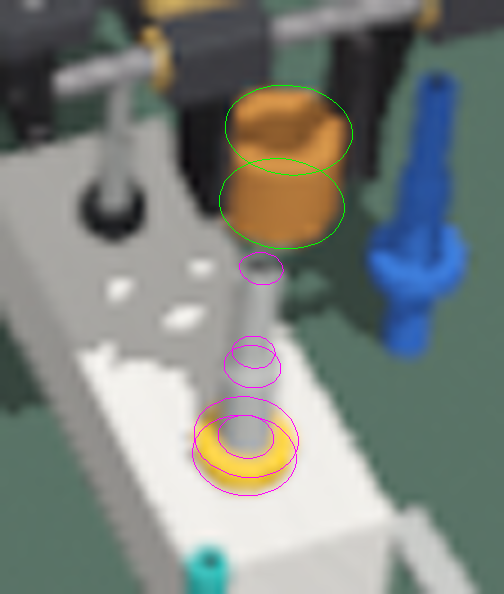

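```bash
python3 - <<'E'
from mv import *
delta([507.6,-290.5,137],down(XJ))
print(robot.capture('side')['R'])
E
```

```text
t 6.03 tcp [ 511.781 -292.035  153.314] q [-13.9  17.8  49.3  98.8 -14.3  70.   34.2] F [ 0.4  0.7 -2.1] T [-0.08  0.12  0.03] op 0.386
rot [-0.001  0.006  0.   ] 0.3 deg; shift [-0.107  0.408  0.029] 16.9
[[ 0.916 -0.401  0.012]
 [-0.24  -0.571 -0.785]
 [ 0.322  0.716 -0.619]]
```

Request:
send_rows(deltas=[0,0.006,0,-0.1,0.2,0.03,200,0,0.006,0,-0.1,0.41,0.03,200,0,0.006,0,-0.1,0.41,0.03,200,0,0.006,0,-0.1,0.41,0.03,200])

```text
time: 6.42
tcp_pos: [506.9, -291.0, 135.8]
orientation: [[0.996, -0.002, 0.089], [-0.089, 0.001, 0.996], [-0.002, -1.0, 0.001]]
wrist_force: [0.5, -0.2, -1.1]
opening: 0.387
```

```bash
cat > look.py <<'E'
import sys
from mv import *
from ov import *
import pickle
delta([507.6,-290.5,137],down(XJ))
p=robot.capture('side'); pickle.dump(p,open(sys.argv[1]+'.pkl','wb'))
s=robot.read_state(); z=s['tcp_pos'][2]-9.3; print(s['tcp_pos'])
r=fitcyl(p,0,[512,-292],z,z+28,17); print(r)
im,u0,v0=crop(p,[511,-294,105],60,66,9)
m=np.array([511,-294])
for zz,rr in((120,6),(86,6),(80,8),(50,8),(50,15),(42,15)): ring(p,im,[*m,zz],[0,0,1],rr,(255,0,255),9,u0,v0)
for zz in(z,z+28): ring(p,im,[*r[0],zz],[0,0,1],17,(0,255,0),9,u0,v0)
cv2.imwrite('pics/'+sys.argv[1]+'.png',im)
E
python3 look.py ov2
```

```text
t 6.42 tcp [ 506.945 -291.     135.799] q [-13.8  18.2  49.1 100.4 -14.8  68.2  34.3] F [ 0.5 -0.2 -1.1] T [-0.11  0.01 -0.  ] op 0.387
rot [-0.001 -0.002 -0.002] 0.1 deg; shift [ 0.015 -0.03   0.014] 1.5
[ 507.384 -291.29   136.361]
(array([ 509.749, -294.508]), np.float64(198.1015625), np.float64(221.09281698637642), array([286.674, 246.302]))
```

View pics/ov2.png

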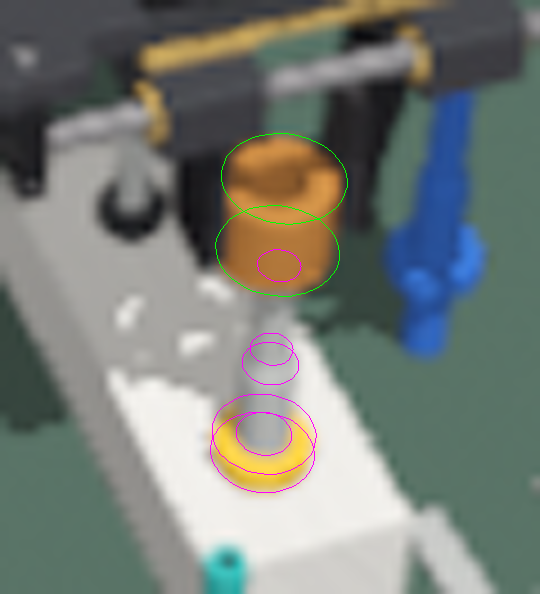

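Request:
send_rows(deltas=[0,0,0,0,0.15,0,200,0,0,0,0,0.3,0,200,0,0,0,0,0.45,0,200,0,0,0,0,0.6,0,200,0,0,0,0,0.6,0,200])

```text
time: 6.88
tcp_pos: [506.8, -290.9, 111.1]
orientation: [[0.996, -0.002, 0.089], [-0.089, 0.001, 0.996], [-0.003, -1.0, 0.001]]
wrist_force: [-0.6, -0.1, -0.6]
opening: 0.389
```

```bash
python3 look.py ov3
```

```text
t 6.88 tcp [ 506.762 -290.87   111.107] q [-13.   19.8  48.4 101.9 -16.1  65.7  35.3] F [-0.6 -0.1 -0.6] T [-0.07  0.08  0.01] op 0.389
rot [-0.001 -0.002 -0.003] 0.2 deg; shift [ 0.018 -0.647  0.012] 25.9
[ 507.036 -291.12   111.778]
(array([ 509.725, -294.246]), np.float64(189.875), np.float64(214.58882424072362), array([285.993, 253.158]))
```

View pics/ov3.png

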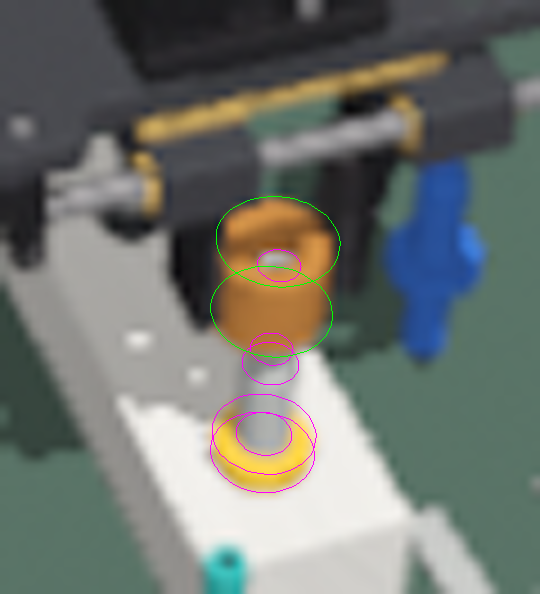

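Request:
send_rows(deltas=[0,0,0,0,0.12,0,200,0,0,0,0,0.24,0,200,0,0,0,0,0.36,0,200,0,0,0,0,0.45,0,200,0,0,0,0,0.45,0,200])

```text
time: 7.35
tcp_pos: [507.1, -291.1, 93.8]
orientation: [[0.996, -0.001, 0.089], [-0.089, 0.001, 0.996], [-0.002, -1.0, 0.0]]
wrist_force: [0.2, 0.4, -1.9]
opening: 0.386
```

```bash
python3 look.py ov4
```

```text
t 7.35 tcp [ 507.091 -291.073   93.778] q [-12.4  21.   47.8 102.8 -17.2  63.9  36.1] F [ 0.2  0.4 -1.9] T [-0.05  0.07 -0.02] op 0.386
rot [-0.001 -0.002 -0.002] 0.1 deg; shift [ 0.01  -1.081  0.016] 43.2
[ 507.317 -291.245   94.24 ]
(array([ 510.193, -294.066]), np.float64(185.1328125), np.float64(210.06192326010205), array([285.694, 257.866]))
```

View pics/ov4.png

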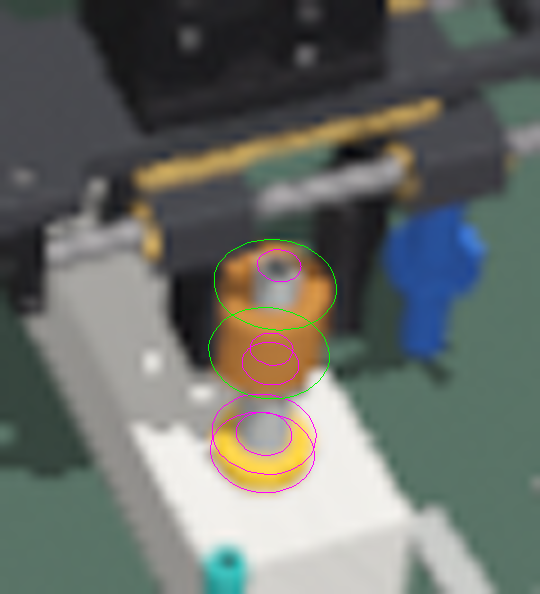

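Request:
send_rows(deltas=[0,0,0,0,0.06,0,200,0,0,0,0,0.12,0,200,0,0,0,0,0.18,0,200,0,0,0,0,0.22,0,200,0,0,0,0,0.22,0,200])

```text
time: 7.82
tcp_pos: [507.7, -291.5, 85.8]
orientation: [[0.996, 0.0, 0.089], [-0.089, -0.0, 0.996], [0.0, -1.0, -0.0]]
wrist_force: [0.0, -0.7, -1.9]
opening: 0.389
```

```bash
python3 look.py ov5
```

```text
t 7.82 tcp [ 507.737 -291.49    85.802] q [-12.1  21.6  47.5 103.2 -17.7  63.   36.5] F [ 0.  -0.7 -1.9] T [-0.23 -0.06 -0.  ] op 0.389
rot [ 0.    -0.002  0.   ] 0.1 deg; shift [-0.005 -1.28   0.024] 51.2
[ 507.669 -291.472   85.923]
(array([ 506.587, -302.032]), np.float64(227.9765625), np.float64(211.02397420047782), array([285.664, 262.727]))
```

View pics/ov5.png

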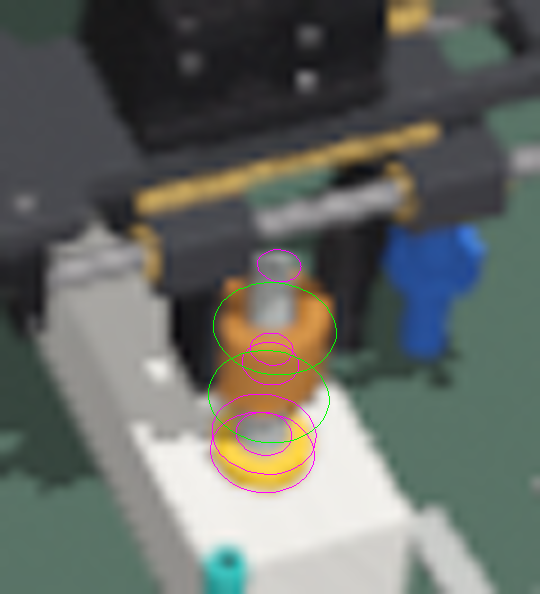

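Request:
send_rows(deltas=[0,0,0,0,0.1,0,200,0,0,0,0,0.2,0,200,0,0,0,0,0.3,0,200,0,0,0,0,0.4,0,200,0,0,0,0,0.5,0,200,0,0,0,0,0.5,0,200])

```text
time: 8.37
tcp_pos: [507.2, -291.1, 65.0]
orientation: [[0.996, -0.001, 0.089], [-0.089, 0.0, 0.996], [-0.001, -1.0, 0.0]]
wrist_force: [1.2, -0.5, -1.8]
opening: 0.388
```

```bash
python3 look.py ov6
```

```text
t 8.37 tcp [ 507.232 -291.149   65.01 ] q [-11.4  23.1  46.8 104.2 -19.1  61.   37.4] F [ 1.2 -0.5 -1.8] T [-0.25 -0.07  0.02] op 0.388
rot [-0.    -0.002 -0.001] 0.1 deg; shift [ 0.006 -1.8    0.018] 72.0
[ 507.253 -291.127   65.315]
(array([ 507.316, -299.486]), np.float64(194.28125), np.float64(205.10416337661445), array([284.964, 267.405]))
```

View pics/ov6.png

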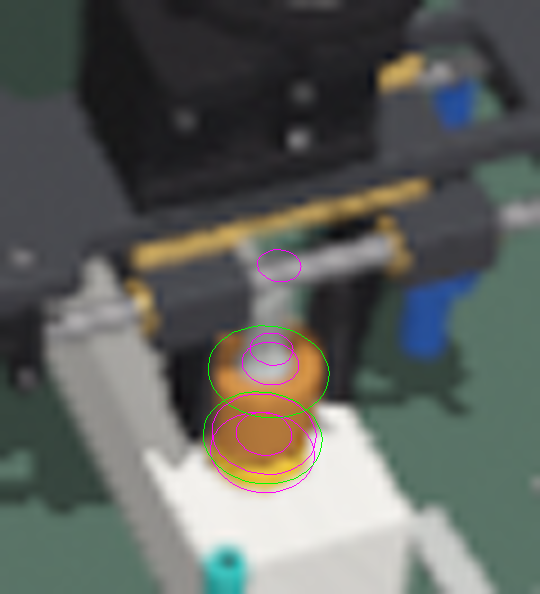

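Request:
send_rows(deltas=[0,0,0,0,0.06,0,200,0,0,0,0,0.12,0,200,0,0,0,0,0.12,0,200,0,0,0,0,0.12,0,120,0,0,0,0,0.12,0,80,0,0,0,0,0.12,0,80,0,0,0,0,0.12,0,80,0,0,0,0,0.12,0,80])

```text
time: 9.08
tcp_pos: [507.7, -291.4, 61.4]
orientation: [[0.996, 0.0, 0.089], [-0.089, 0.0, 0.996], [0.0, -1.0, 0.0]]
wrist_force: [0.5, 0.7, -0.6]
opening: 0.651
```

```bash
python3 look.py ov7
```

```text
t 9.08 tcp [ 507.743 -291.429   61.412] q [-11.2  23.4  46.6 104.3 -19.3  60.6  37.7] F [ 0.5  0.7 -0.6] T [-0.06  0.06  0.03] op 0.651
rot [-0.    -0.002  0.   ] 0.1 deg; shift [-0.005 -1.89   0.023] 75.6
[ 507.747 -291.444   61.387]
(array([ 507.171, -297.619]), np.float64(184.296875), np.float64(203.61679823417217), array([284.488, 267.933]))
```

View pics/ov7.png

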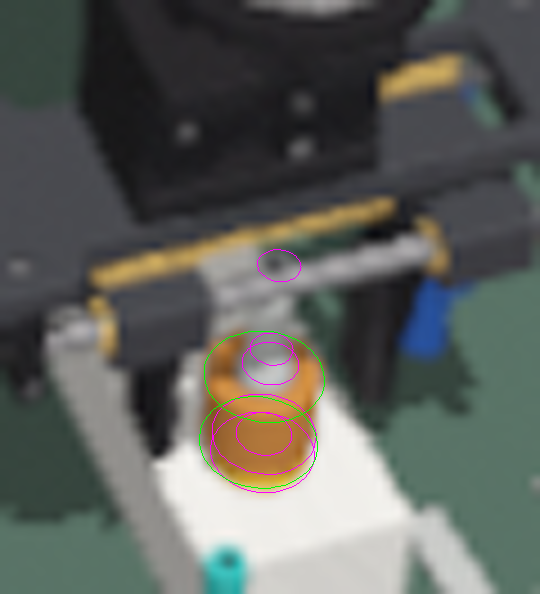

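Request:
send_rows(deltas=[0,0,0,0,-0.6,0,80,0,0,0,0,-1.4,0,80,0,0,0,0,-2.3,0,80,0,0,0,0,-2.6,0,80,0,0,0,0,-2.6,0,80,0,0,0,0,-2.6,0,80])

```text
time: 9.63
tcp_pos: [508.0, -291.4, 165.7]
orientation: [[0.996, 0.002, 0.089], [-0.089, 0.0, 0.996], [0.002, -1.0, 0.0]]
wrist_force: [-0.3, 0.6, -1.7]
opening: 0.683
```

```bash
cat > look2.py <<'E'
import sys
from mv import *
from ov import *
import pickle
delta([507.6,-290.5,137],down(XJ))
p=robot.capture('side'); pickle.dump(p,open(sys.argv[1]+'.pkl','wb'))
im,u0,v0=crop(p,[511,-294,95],60,60,10)
m=np.array([510,-294.5])
o=im.copy()
for zz,rr in((120,6),(86,6),(80,8),(78,17),(50,17),(50,15),(42,15)): ring(p,o,[*m,zz],[0,0,1],rr,(255,0,255),10,u0,v0)
cv2.imwrite('pics/'+sys.argv[1]+'.png',np.hstack([im,o])[:, :])
E
python3 look2.py ov8; python3 -c "
import cv2;i=cv2.imread('pics/ov8.png');cv2.imwrite('pics/ov8b.png',cv2.resize(i,(800,400)))"
```

```text
t 9.63 tcp [ 508.004 -291.44   165.65 ] q [-14.7  16.5  49.9  98.5 -13.4  71.1  33.3] F [-0.3  0.6 -1.7] T [-0.09  0.09 -0.01] op 0.683
rot [-0.    -0.002  0.002] 0.1 deg; shift [-0.013  0.716  0.022] 28.7
```

View pics/ov8b.png

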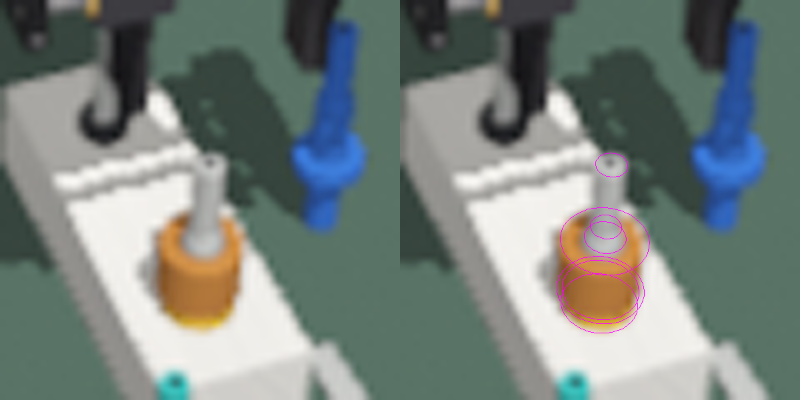

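Request:
send_rows(deltas=[0,0,0,-0.02,0.7,0,80,0,0,0,-0.02,1.4,0,80,0,0,0,-0.02,1.9,0,80,0,0,0,-0.02,2.02,0,80,0,0,0,-0.02,2.02,0,150,0,0,0,-0.02,2.02,0,200,0,0,0,-0.02,2.02,0,255,0,0,0,-0.02,2.02,0,255,0,0,0,-0.02,2.02,0,255,0,0,0,-0.02,2.02,0,255,0,0,0,-0.02,2.02,0,255], squeeze=30)

```text
time: 10.6
tcp_pos: [507.2, -291.5, 85.0]
orientation: [[0.996, 0.001, 0.089], [-0.089, -0.0, 0.996], [0.001, -1.0, 0.0]]
wrist_force: [-0.3, -0.1, 0.2]
opening: 0.24
```

Request:
send_rows(deltas=[0,0,0,0,0,0,255,0,0,0,0,0,0,255,0,0,0,0,0,0,255], squeeze=60)

```text
time: 10.85
tcp_pos: [507.6, -291.4, 84.6]
orientation: [[0.996, 0.001, 0.089], [-0.089, -0.0, 0.996], [0.002, -1.0, -0.0]]
wrist_force: [2.2, -0.4, 0.5]
opening: 0.122
```

```bash
python3 look2.py ov9; python3 -c "
import cv2;i=cv2.imread('pics/ov9.png');cv2.imwrite('pics/ov9b.png',cv2.resize(i,(800,400)))"
```

```text
t 10.85 tcp [ 507.586 -291.436   84.634] q [-12.2  21.6  47.7 103.3 -17.9  62.8  36.6] F [ 2.2 -0.4  0.5] T [-0.24 -0.41  0.03] op 0.122
rot [ 0.    -0.002  0.002] 0.1 deg; shift [ 0.    -1.309  0.023] 52.4
```

View pics/ov9b.png

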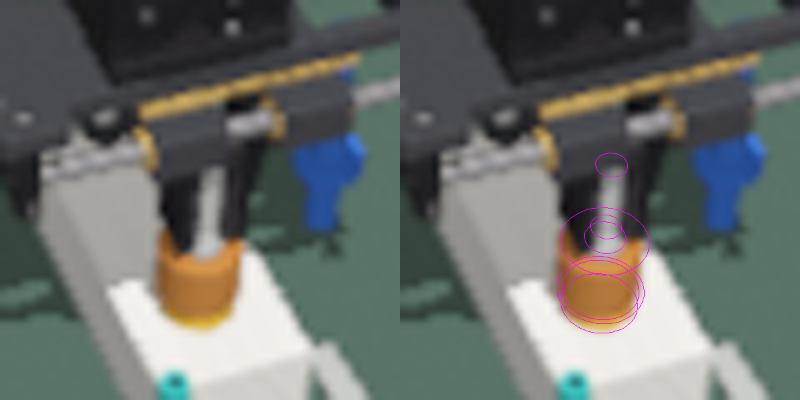

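Request:
send_rows(deltas=[0,0,0,0,-0.2,0,255,0,0,0,0,-0.5,0,255,0,0,0,0,-0.9,0,255,0,0,0,0,-1.4,0,255,0,0,0,0,-2.0,0,255,0,0,0,0,-2.6,0,255,0,0,0,0,-3.2,0,255,0,0,0,0,-3.7,0,255,0,0,0,0,-4.0,0,255,0,0,0,0,-4.0,0,255])

```text
time: 11.73
tcp_pos: [507.2, -292.3, 247.5]
orientation: [[0.996, 0.003, 0.089], [-0.089, -0.001, 0.996], [0.003, -1.0, -0.0]]
wrist_force: [1.2, -0.4, -3.4]
opening: 0.121
```

```bash
cat > kin.py <<'E'
from mv import *
from scipy.optimize import least_squares
import itertools
data=[([-71.843,18.392,-4.016,83.108,1.295,78.541,-3.26],[193.85,620.44,222.59],[.3,.954]),
([-42,8.2,26.9,123.5,-4.9,49.2,-16.8],[443.4,104.2,9.9],[.997,-.082]),
([-12.2,21.6,47.7,103.3,-17.9,62.8,36.6],[507.6,-291.4,84.6],[.996,-.089]),
([-13.9,17.8,49.3,98.8,-14.3,70.,34.2],[511.8,-292,153.3],[.997,-.08]),
([-47.8,-3.9,20.5,118.1,1.5,65.5,-33.1],[408.3,175.2,135.4],[.996,-.091]),
([-14.7,16.5,49.9,98.5,-13.4,71.1,33.3],[508,-291.4,165.7],[.996,-.089])]
def fk(q,sg,L,C=None):
    q=np.radians(q); T=np.eye(3);p=np.zeros(3)
    H,a1,L1,e,L2,w,L3=L
    T=Ro.from_euler('z',sg[0]*q[0]).as_matrix(); p=np.array([0,0,H])+T@[a1,0,0]
    T=T@Ro.from_euler('y',q[1]).as_matrix()@Ro.from_euler('z',sg[1]*q[2]).as_matrix(); p=p+T@[e,0,L1]
    T=T@Ro.from_euler('y',q[3]).as_matrix()@Ro.from_euler('z',sg[2]*q[4]).as_matrix(); p=p+T@[-e,0,L2]
    T=T@Ro.from_euler('y',q[5]).as_matrix()@Ro.from_euler('z',sg[3]*q[6]).as_matrix(); p=p+T@[0,0,L3]
    # w: wrist offset along x after j6
    p=p+T@Ro.from_euler('z',-sg[3]*q[6]).as_matrix()@[w,0,0]
    return p,T
if __name__=='__main__':
    for sg in itertools.product((1,-1),repeat=4):
        def res(L):
            r=[]
            for q,pos,x in data:
                p,T=fk(q,sg,L); r+=list((p-pos)/10)+list(20*(T[:,2]-[0,0,-1]))
            return r
        s=least_squares(res,[340,0,400,0,400,0,250]); 
        print(sg,s.cost.round(2),s.x.round(1))
        if s.cost<20:
            for q,pos,x in data:
                p,T=fk(q,sg,s.x); print((p-pos).round(1),T[:,2],T[:,0],x)
E
python3 kin.py; python3 look2.py ov10; python3 - <<'E'
import pickle
from ov import *
p=pickle.load(open('ov10.pkl','rb')); im,_,_=crop(p,[510,-294,200],100,80,7); cv2.imwrite('pics/ov10b.png',im)
E
```

```text
(1, 1, 1, 1) 4595.68 [127158.4    100.8    352.3   1011.9    251.8   1745.1 128012.4]
(1, 1, 1, -1) 4595.68 [127158.8    100.8    352.3   1011.9    251.8   1745.1 128012.8]
(1, 1, -1, 1) 2315.61 [-1214.4  -658.9 -1030.9   908.5   290.7   652.6 -1943.2]
(1, 1, -1, -1) 2315.61 [-1214.4  -658.9 -1030.9   908.5   290.7   652.6 -1943.2]
(1, -1, 1, 1) 6930.89 [-475.5  116.3  242.   566.6  328.4 1036.9 -102.1]
(1, -1, 1, -1) 6930.89 [-475.5  116.3  242.   566.6  328.4 1036.9 -102.1]
(1, -1, -1, 1) 6331.61 [86244.4   135.3   293.9   528.8   545.   1294.1 86570.3]
(1, -1, -1, -1) 6331.61 [86244.4   135.3   293.9   528.8   545.   1294.1 86570.3]
(-1, 1, 1, 1) 505.31 [-38423.3    877.2   -111.6   -101.4    416.6    689.9 -38900.2]
(-1, 1, 1, -1) 505.31 [-38423.3    877.2   -111.6   -101.4    416.6    689.9 -38900.1]
(-1, 1, -1, 1) 585.83 [ 254.7 1052.3  193.6  -84.   436.   965.5  114.2]
(-1, 1, -1, -1) 585.83 [ 254.7 1052.3  193.6  -84.   436.   965.5  114.2]
(-1, -1, 1, 1) 150.3 [-134.   -48.8  459.7    5.5  516.2  -38.5  -23.8]
(-1, -1, 1, -1) 150.3 [-134.   -48.8  459.7    5.5  516.2  -38.5
[... 592 characters left out ...]
   5.5  511.   -26.  1673.8]
[-27.2   8.8   0.5] [ 0.  0. -1.] [-0.298 -0.955 -0.   ] [0.3, 0.954]
[-3.   8.6  0.9] [ 0.001  0.    -1.   ] [-0.997  0.081 -0.001] [0.997, -0.082]
[ 2.2 -4.2 -1.9] [ 0.003 -0.    -1.   ] [-0.996  0.09  -0.003] [0.996, -0.089]
[-3.5 -2.6 -1.9] [-0.     0.001 -1.   ] [-0.996  0.084  0.   ] [0.997, -0.08]
[-11.5   9.3   3.1] [ 0.001  0.    -1.   ] [-0.996  0.09  -0.001] [0.996, -0.091]
[ 0.6 -1.8 -0.7] [ 0.002  0.001 -1.   ] [-0.996  0.089 -0.002] [0.996, -0.089]
t 11.73 tcp [ 507.2  -292.3   247.48] q [-16.3  12.8  51.3  92.3 -10.2  79.6  31. ] F [ 1.2 -0.4 -3.4] T [-0.14  0.05  0.01] op 0.121
rot [ 0.001 -0.002  0.003] 0.2 deg; shift [-0.003  2.762  0.047] 110.5
```

View pics/ov10b.png

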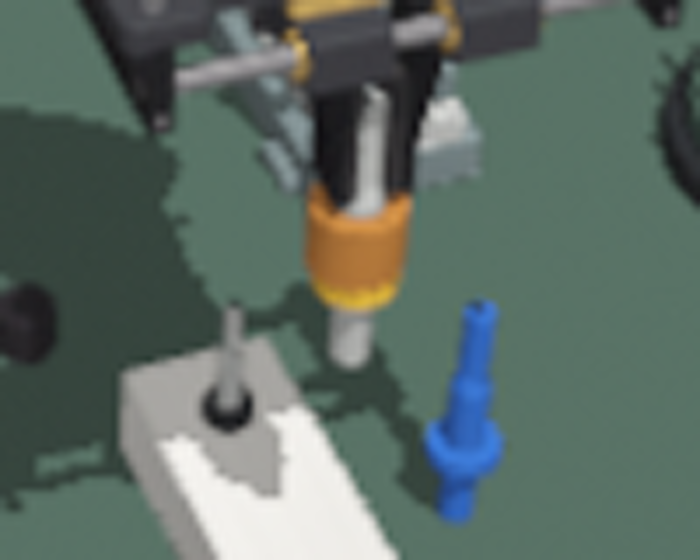

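```bash
cat > ik.py <<'E'
from kin import *
lo=np.array([-163.93,-17.29,-79.2,3.27,-89.18,5.43,-154.24])+1;hi=np.array([163.93,119.83,71.16,140.29,269.18,117.66,154.24])-1
sg=(-1,-1,-1,-1)
q0=np.array([-16.3,12.8,51.3,92.3,-10.2,79.6,31.])
def ik(pos,z,x,L3,q0):
    L=[L3-138.5,-34.9,484.1,5.5,511,-26,L3]
    def res(q):
        p,T=fk(q,sg,L); return np.r_[(p-pos)/10,20*(T[:,2]-z),20*(T[:,0]-x),0.005*(q-q0)]
    s=least_squares(res,np.clip(q0,lo+.1,hi-.1),bounds=(lo,hi)); p,T=fk(s.x,sg,L)
    return s.x.round(0),np.linalg.norm(p-pos).round(1),np.degrees(np.arccos(np.clip(T[:,2]@z,-1,1))).round(1)
if __name__=='__main__':
  for L3 in(300,380,450):
    print('L3',L3)
    for name,z,x,pos in(('+y',D,-XJ,[677,84,190]),('-y',-D,-XJ,[681,125,190])):
        q=q0.copy(); P0=np.array([507,-292,247.]); Z0=np.array([0,0,-1.])
        for t in np.linspace(0,1,7)[1:]:
            zz=np.cos(t*np.pi/2)*Z0+np.sin(t*np.pi/2)*z; pp=P0+(np.array(pos)-P0)*t
            pp[2]+=60*np.sin(np.pi*t)
            r=ik(pp,zz,x,L3,q); q=r[0]; print(name,round(t,2),*r)
E
python3 ik.py
```

```text
L3 300
+y 0.17 [-12.  17.  48.  87. -25.  90.  33.] 0.0 0.0
+y 0.33 [ -7.  20.  45.  84. -39.  98.  33.] 0.0 0.0
+y 0.5 [ -4.  23.  41.  85. -53. 103.  33.] 0.0 0.0
+y 0.67 [ -2.  27.  36.  87. -66. 105.  34.] 0.0 0.0
+y 0.83 [  0.  33.  30.  90. -80. 107.  37.] 0.0 0.0
+y 1.0 [  7.  40.  14.  91. -88. 106.  41.] 0.0 0.0
-y 0.17 [-28.   9.  45.  94.   9.  77.  10.] 0.0 0.0
-y 0.33 [-37.  11.  41.  93.  23.  80.  -6.] 0.0 0.0
-y 0.5 [-45.  19.  39.  90.  32.  86. -16.] 0.0 0.0
-y 0.67 [-50.  31.  39.  84.  38.  92. -23.] 0.0 0.0
-y 0.83 [-53.  44.  39.  77.  42.  99. -26.] 0.0 0.0
-y 1.0 [-53.  59.  39.  66.  46. 108. -25.] 0.0 0.0
L3 380
+y 0.17 [ -9.  18.  49.  86. -26.  91.  35.] 0.0 0.0
+y 0.33 [ -3.  23.  45.  82. -40. 100.  37.] 0.0 0.0
+y 0.5 [  2.  27.  41.  82. -53. 106.  38.] 0.0 0.0
+y 0.67 [  6.  33.  35.  85. -65. 109.  40.] 0.0 0.0
+y 0.83 [  8.  40.  28.  87. -77. 111.  43.] 0.0 0.0
+y 1.0 [ 10.  49.  20.  87. -87. 113.  47.] 0.0 0.0
-y 0.17 [-29.   8.  44.  95.   9.  77.   8.] 0.0 0.0
-y 0.33 [-40.  12.  40.  93.  23.  81. -10.] 0.0 0.0
-y 0.5 [-48.  22.  38.  88.  30.  88. -20.] 0.0 0.0
-y 0.67 [-52.  36.  37.  81.  34.  95. -26.] 0.0 0.0
-y 0.83 [-54.  52.  37.  70.  37. 103. -28.] 0.0 0.0
-y 1.0 [-53.  70.  38.  54.  40. 113. -26.] 0.0 0.0
L3 450
+y 0.17 [ -7.  19.  48.  85. -26.  92.  37.] 0.0 0.0
+y 0.33 [  2.  25.  44.  80. -40. 101.  40.] 0.0 0.0
+y 0.5 [  8.  31.  39.  79. -52. 108.  42.] 0.0 0.0
+y 0.67 [ 13.  38.  33.  81. -64. 111.  44.] 0.0 0.0
+y 0.83 [ 16.  46.  26.  82. -74. 113.  48.] 0.0 0.0
+y 1.0 [ 17.  57.  18.  81. -83. 116.  52.] 0.0 0.0
-y 0.17 [-30.   8.  43.  95.  10.  78.   5.] 0.0 0.0
-y 0.33 [-41.  13.  38.  93.  22.  82. -13.] 0.0 0.0
-y 0.5 [-49.  25.  36.  87.  28.  89. -23.] 0.0 0.0
-y 0.67 [-53.  41.  35.  76.  31.  97. -29.] 0.0 0.0
-y 0.83 [-54.  60.  34.  61.  33. 107. -30.] 0.0 0.0
-y 1.0 [-58.  88.  63.  39.  15. 117. -17.] 0.3 0.1
```

Request:
send_rows(deltas=[-0.1,0,0,0.2,-0.2,0.6,255,-0.2,0,0,0.4,-0.5,1.3,255,-0.3,0,0,0.6,-0.8,2.0,255,-0.4,0,0,0.8,-1.0,2.7,255,-0.5,0,0,1.0,-1.3,3.3,255,-0.52,0,0,1.0,-1.3,3.65,255,-0.52,0,0,1.0,-1.3,3.65,255,-0.52,0,0,1.0,-1.3,3.65,255])

```text
time: 12.45
tcp_pos: [559.3, -146.8, 294.2]
orientation: [[0.996, -0.046, 0.071], [-0.085, -0.495, 0.865], [-0.004, -0.867, -0.497]]
wrist_force: [0.6, -0.9, -3.1]
opening: 0.123
```

```bash
python3 -c "
from mv import *
s=robot.read_state();print(repr(s['joints']),s['tcp_pos'],s['orientation'],s['opening'],s['wrist_force'],s['wrist_torque'],s['dq'])"
```

```text
array([-44.812,  10.612,  44.22 ,  93.32 ,  22.439,  83.022,  -9.202]) [ 559.286 -146.772  294.18 ] [[ 0.996 -0.046  0.071]
 [-0.085 -0.495  0.865]
 [-0.004 -0.867 -0.497]] 0.1227249285420917 [ 0.634 -0.858 -3.072] [ 0.795  0.006 -0.008] [ 2.59  -1.403  3.434  0.073  1.147  0.056  0.262]
```

```bash
cat > kin2.py <<'E'
from mv import *
from scipy.optimize import least_squares
import pickle,os
data=[([-71.843,18.392,-4.016,83.108,1.295,78.541,-3.26],[193.854,620.441,222.587]),
([-41.9,8.2,26.9,123.5,-4.9,49.2,-16.8],[443.467,104.245,9.866]),
([-41.8,8.2,27.0,123.6,-4.9,49.2,-16.6],[442.809,101.69,9.342]),
([-43.7,-4.2,26.6,115.4,1.9,67.7,-22.6],[447.5,103.6,158.3]),
([-12.2,21.6,47.7,103.3,-17.9,62.8,36.6],[507.6,-291.4,84.6]),
([-13.9,17.8,49.3,98.8,-14.3,70.,34.2],[511.8,-292,153.3]),
([-47.8,-3.9,20.5,118.1,1.5,65.5,-33.1],[408.268,175.21,135.385]),
([-14.7,16.5,49.9,98.5,-13.4,71.1,33.3],[508,-291.4,165.7]),
([-16.3,12.8,51.3,92.3,-10.2,79.6,31. ],[507.2,-292.3,247.48]),
([-44.812,10.612,44.22,93.32,22.439,83.022,-9.202],[559.286,-146.772,294.18])]
if os.path.exists('extra.pkl'): data+=pickle.load(open('extra.pkl','rb'))
Rz=lambda a:Ro.from_euler('z',a).as_matrix(); Ry=lambda a:Ro.from_euler('y',a).as_matrix()
def fk(q,L):
    q=np.radians(q); H,a1,L1,e1,L2,e2,w,L3=L
    T=Rz(-q[0]); p=np.array([0,0,H])+T@[a1,0,0]
    T=T@Ry(q[1])@Rz(-q[2]); p=p+T@[e1,0,L1]
    T=T@Ry(q[3])@Rz(-q[4]); p=p+T@[e2,0,L2]
    T=T@Ry(q[5]); p=p+T@[w,0,L3]; T=T@Rz(-q[6])
    return p,T
def fit():
    f=lambda L:np.concatenate([(fk(q,L)[0]-p) for q,p in data])
    s=least_squares(f,[330,0,450,0,450,0,0,400]); return s.x,s.fun
if __name__=='__main__':
    L,r=fit(); print(L.round(1)); print(r.reshape(-1,3).round(1))
    print([np.round(fk(data[-1][0],L)[1],3)])
E
python3 kin2.py
```

```text
[236.8 -34.8 486.6  -2.1 511.8  -9.2 -33.4 382. ]
[[-26.6  11.1   2. ]
 [ -1.4   7.7  -0.1]
 [ -1.4   8.3  -0.2]
 [ -8.7   6.8   1.9]
 [  1.   -5.4  -1.5]
 [ -0.9  -4.6  -1.6]
 [-11.    9.7   1.4]
 [ -0.4  -4.   -0.4]
 [ -2.4  -3.7   0.4]
 [ -2.7  -0.4  -1.8]]
[array([[-0.996,  0.071, -0.046],
       [ 0.085,  0.865, -0.495],
       [ 0.004, -0.497, -0.867]])]
```

```bash
python3 - <<'E'
s=open('kin2.py').read()
s=s.replace("e2,w,L3=L","e2,w,L3,b1,b2,b3=L").replace("T@[a1,0,0]","T@[a1,b1,0]").replace("T@[e1,0,L1]","T@[e1,b2,L1]").replace("T@[e2,0,L2]","T@[e2,b3,L2]").replace("0,0,400]","0,0,400,0,0,0]")
open('kin2.py','w').write(s)
E
python3 kin2.py
```

```text
[250.7   0.6 467.1   1.5 513.1   0.7   1.8 368.3 -15.9 -10.3  -0.5]
[[ 0.1 -0.1 -0.3]
 [ 0.1 -0.3  0. ]
 [-0.   0.3 -0.1]
 [-0.4 -0.1 -0.1]
 [ 0.2 -0.1  0.4]
 [-0.5 -0.4 -0.6]
 [-0.   0.4 -0.1]
 [ 0.3  0.4  0.3]
 [-0.  -0.1  0.2]
 [ 0.2  0.   0.2]]
[array([[-0.996,  0.071, -0.046],
       [ 0.085,  0.865, -0.495],
       [ 0.004, -0.497, -0.867]])]
```

```bash
cat > ik2.py <<'E'
from kin2 import *
lo=np.array([-163.93,-17.29,-79.2,3.27,-89.18,5.43,-154.24])+.5;hi=np.array([163.93,119.83,71.16,140.29,269.18,117.66,154.24])-.5
L,_=fit()
def ik(pos,z,x,q0):
    def res(q):
        p,T=fk(q,L); return np.r_[(p-pos)/10,20*(T[:,2]-z),20*(T[:,0]-x),0.003*(q-q0)]
    s=least_squares(res,np.clip(q0,lo+.1,hi-.1),bounds=(lo,hi)); p,T=fk(s.x,L)
    return s.x.round(0),np.linalg.norm(p-pos).round(1),np.degrees(np.arccos(np.clip(T[:,2]@z,-1,1))).round(1)
if __name__=='__main__':
  for name,z,pos in(('-y',-D,[680,125,190]),('+y',D,[677,84,190])):
    q=np.array(data[-1][0]); P0=np.array(data[-1][1]); Z0=fk(q,L)[1][:,2]
    for t in np.linspace(0,1,7)[1:]:
        zz=(1-t)*Z0+t*z; zz/=np.linalg.norm(zz); pp=P0+(np.array(pos)-P0)*t; pp[2]+=60*np.sin(np.pi*t)
        r=ik(pp,zz,-XJ,q); q=r[0]; print(name,round(t,2),*r)
    print('elbow z', 250+467*np.cos(np.radians(q[1])))
E
python3 ik2.py
```

```text
-y 0.17 [-50.  17.  43.  90.  27.  87. -16.] 0.0 0.1
-y 0.33 [-53.  25.  42.  86.  30.  92. -20.] 0.0 0.1
-y 0.5 [-55.  35.  41.  81.  33.  96. -24.] 0.0 0.0
-y 0.67 [-56.  46.  40.  75.  35. 100. -26.] 0.0 0.0
-y 0.83 [-56.  58.  39.  67.  37. 105. -28.] 0.0 0.0
-y 1.0 [-54.  71.  39.  57.  38. 111. -28.] 0.0 0.0
elbow z 402.0403281314922
+y 0.17 [-41.  11.  44.  88.  11.  85.  -4.] 0.0 0.1
+y 0.33 [-31.  13.  43.  83.  -9.  87.   7.] 0.0 0.1
+y 0.5 [-14.  19.  40.  83. -40.  93.  23.] 0.0 0.1
+y 0.67 [  1.  30.  32.  87. -66. 103.  36.] 0.0 0.0
+y 0.83 [  7.  41.  24.  89. -80. 108.  44.] 0.0 0.0
+y 1.0 [  9.  50.  18.  89. -88. 110.  49.] 0.0 0.0
elbow z 550.1818137236139
```

```bash
python3 -c "
from mv import *
y=-D; R=np.c_[XJ,y,np.cross(XJ,y)]; print(R)
delta([680,125,260],R)"
```

```text
[[ 0.996 -0.087  0.   ]
 [-0.087 -0.996  0.   ]
 [ 0.    -0.    -1.   ]]
t 12.45 tcp [ 559.286 -146.772  294.18 ] q [-44.8  10.6  44.2  93.3  22.4  83.   -9.2] F [ 0.6 -0.9 -3.1] T [ 0.8   0.01 -0.01] op 0.123
rot [-1.05   0.005  0.   ] 60.2 deg; shift [ 2.436 -2.763  6.514] 299.3
```

Request:
send_rows(deltas=[-0.08,0,0,0.2,-0.2,0.5,255,-0.17,0,0,0.4,-0.5,1.1,255,-0.27,0,0,0.6,-0.7,1.7,255,-0.37,0,0,0.85,-1.0,2.3,255,-0.47,0,0,1.1,-1.2,2.9,255,-0.57,0.005,0,1.3,-1.5,3.5,255,-0.67,0.005,0,1.55,-1.75,4.15,255,-0.77,0.005,0,1.8,-2.05,4.8,255,-0.87,0.005,0,2.05,-2.3,5.4,255,-0.96,0.005,0,2.25,-2.55,6.0,255,-1.02,0.005,0,2.4,-2.7,6.35,255,-1.05,0.005,0,2.43,-2.76,6.5,255])

```text
time: 13.45
tcp_pos: [682.2, 122.6, 257.4]
orientation: [[0.996, -0.09, -0.003], [-0.09, -0.996, -0.003], [-0.002, 0.003, -1.0]]
wrist_force: [-0.9, 0.3, -4.1]
opening: 0.121
```

```bash
python3 -c "
from mv import *
y=-D; R=np.c_[XJ,y,np.cross(XJ,y)]
delta([680,125,260],R)
for n in('side','top'): p=robot.capture(n); save(p,n+'5.png')"
```

```text
t 13.45 tcp [682.155 122.564 257.45 ] q [-55.1  66.3  40.8  57.2  40.9 112.3 -23.1] F [-0.9  0.3 -4.1] T [ 2.   -0.15 -0.04] op 0.121
rot [ 0.003  0.002 -0.002] 0.3 deg; shift [-0.059 -0.056 -0.064] 4.1
```

View pics/side5.png

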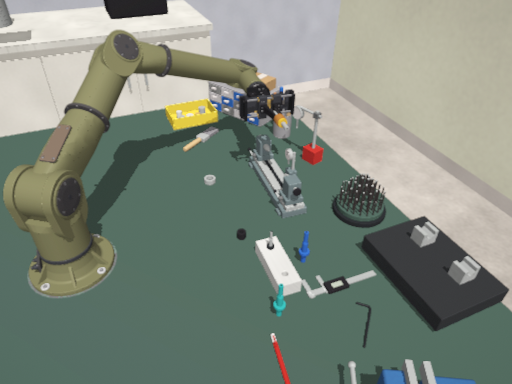

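View pics/top5.png

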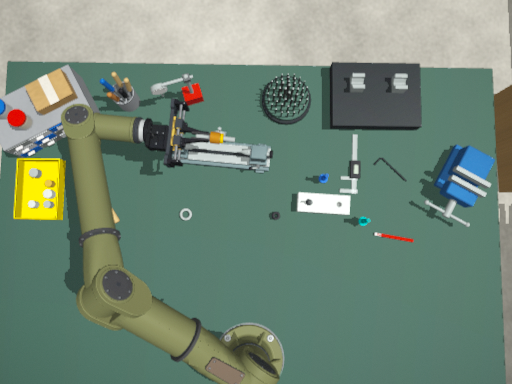

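```bash
python3 - <<'E'
import cv2
a=cv2.imread('pics/side0.png');b=cv2.imread('pics/top0.png');c=cv2.imread('pics/side5.png');d=cv2.imread('pics/top5.png')
f=lambda i,x0,x1,y0,y1,k:cv2.resize(i[y0:y1,x0:x1],None,fx=k,fy=k,interpolation=cv2.INTER_CUBIC)
cv2.imwrite('pics/q1.png',cv2.vconcat([f(a,195,330,55,155,5)[:, :],]))
cv2.imwrite('pics/q2.png',f(b,0,150,55,165,5)); cv2.imwrite('pics/q3.png',f(c,195,330,45,155,5)); cv2.imwrite('pics/q4.png',f(d,30,240,85,175,3.8))
E
```

```text
(no output)
```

View pics/q1.png

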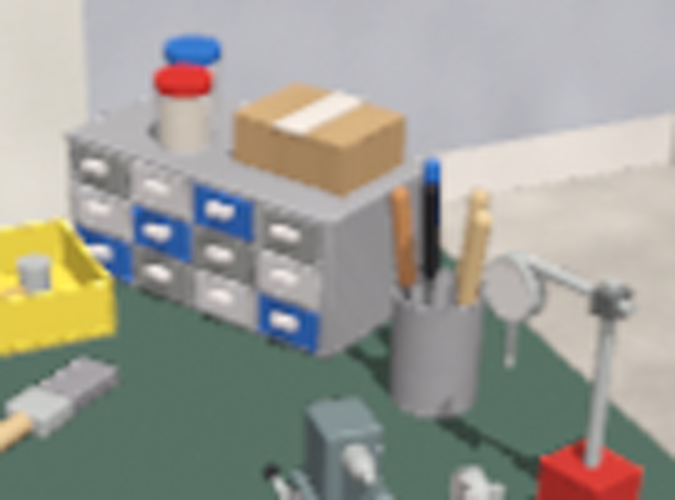

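View pics/q2.png

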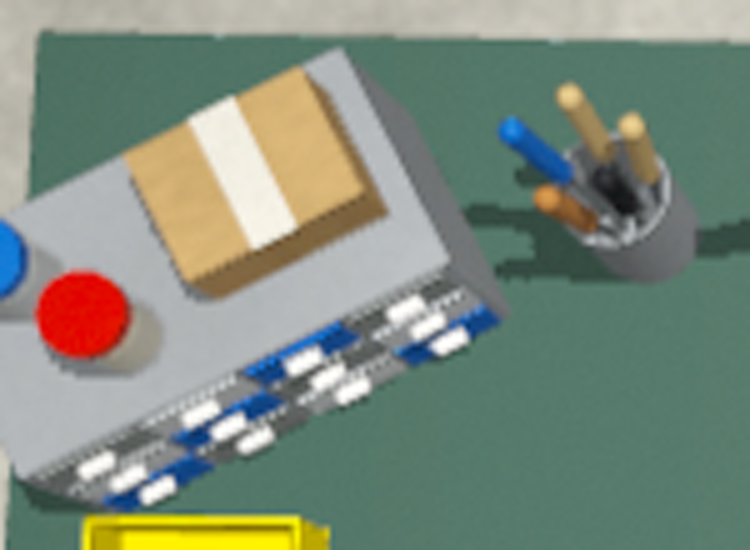

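View pics/q3.png

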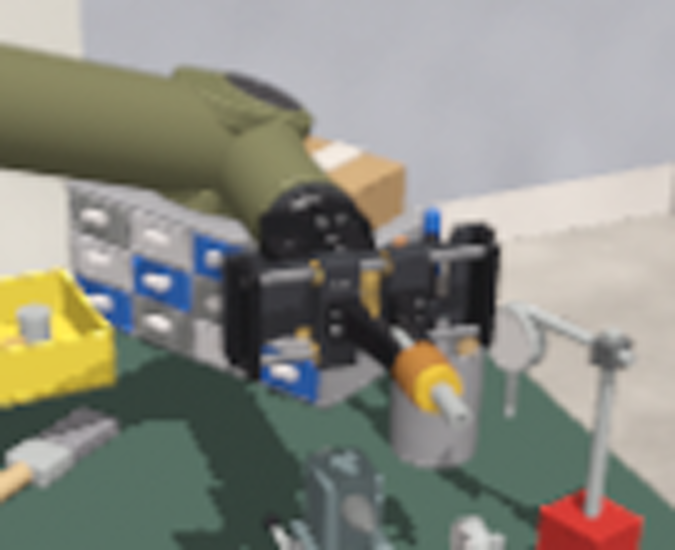

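View pics/q4.png

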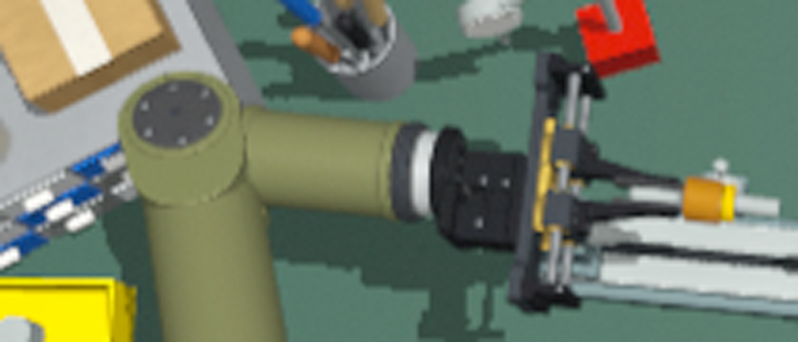

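```bash
python3 - <<'E'
from ik2 import *
from h import *
import pickle
P=pickle.load(open('P0.pkl','rb'))
def tri(a,b):
    A=[];B=[]
    for p,uv in((P['top'],a),(P['side'],b)):
        o,d=ray(p,*uv); d/=np.linalg.norm(d); M=np.eye(3)-np.outer(d,d); A.append(M);B.append(M@o)
    return np.linalg.solve(sum(A),sum(B))
print('cab bot',tri((99.5,117.5),(258.5,125)),'top',tri((89.5,107.5),(260,99))); print('cab left top', tri((3.5,150.5),(208.5,81.5)))
print('box corner near', tri((37,112),(195+245/5,55+120/5)),'box near right',tri((73,92),(195+343/5,55+165/5)))
s=robot.read_state(); q=np.array(s['joints'])
Rr=np.array(s['orientation']); pw=s['tcp_pos']-368.3*Rr[:,1]; print('wrist j6',pw)
r=ik(np.array([680,125,190.]),-D,-XJ,q); print(r)
E
```

```text
cab bot [802.908 522.595   2.12 ] top [802.536 513.812 128.156]
cab left top [663.309 776.917 124.127]
box corner near [783.588 660.663 161.032] box near right [842.268 559.834 151.802]
wrist j6 [715.3   487.809 257.973]
(array([-55.,  71.,  39.,  57.,  38., 111., -28.]), np.float64(0.0), np.float64(0.0))
```

Request:
send_rows(deltas=[0,0,0,-0.04,-0.03,0.3,255,0,0,0,-0.04,-0.05,0.7,255,0,0,0,-0.04,-0.05,1.1,255,0,0,0,-0.04,-0.05,1.45,255,0,0,0,-0.04,-0.05,1.65,255,0,0,0,-0.04,-0.05,1.68,255,0,0,0,-0.04,-0.05,1.68,255,0,0,0,-0.04,-0.05,1.68,255])

```text
time: 14.22
tcp_pos: [680.5, 123.4, 196.7]
orientation: [[0.996, -0.091, 0.005], [-0.091, -0.996, 0.0], [0.005, -0.001, -1.0]]
wrist_force: [-0.8, 1.8, -2.5]
opening: 0.12
```

```bash
cat > look3.py <<'E'
import sys,pickle
from mv import *
from ov import *
y=-D; R=np.c_[XJ,y,np.cross(XJ,y)]
delta([680,125,190],R)
s=robot.read_state(); d=np.array(s['orientation'])[:,1]; mid=s['tcp_pos']+20.6*d
ux=-d # towards stub
print('mandrel mid est',mid,'dir',d)
cm=np.array([678.5,104.5,100])
k=8
for n in('side','top'):
    p=robot.capture(n); pickle.dump(p,open(sys.argv[1]+n+'.pkl','wb')); save(p,sys.argv[1]+n+'_full.png')
    im,u0,v0=crop(p,[678,104,145],72,64,k); o=im.copy()
    for a,rr in((-56,7),(-22,7),(-22,15),(-14,15),(-14,17),(14,17)): ring(p,o,mid+ux*a,ux,rr,(255,0,255),k,u0,v0)
    for sgn in(-1,1): ring(p,o,cm+sgn*70*D,D,3,(0,0,255),k,u0,v0)
    cv2.imwrite(f'pics/{sys.argv[1]}{n}.png',o); cv2.imwrite(f'pics/{sys.argv[1]}{n}_r.png',im)
E
python3 look3.py f1
```

```text
t 14.22 tcp [680.5   123.443 196.652] q [-54.4  70.1  39.2  56.9  38.3 111.5 -27.5] F [-0.8  1.8 -2.5] T [ 1.85 -0.16 -0.01] op 0.12
rot [-0.001 -0.005 -0.004] 0.4 deg; shift [-0.017 -0.038  0.166] 6.9
mandrel mid est [678.623 102.928 196.638] dir [-0.091 -0.996 -0.001]
```

View pics/f1side.png

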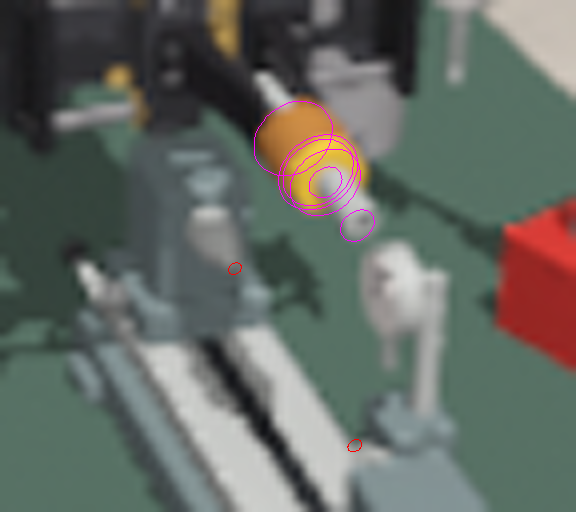

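View pics/f1top.png

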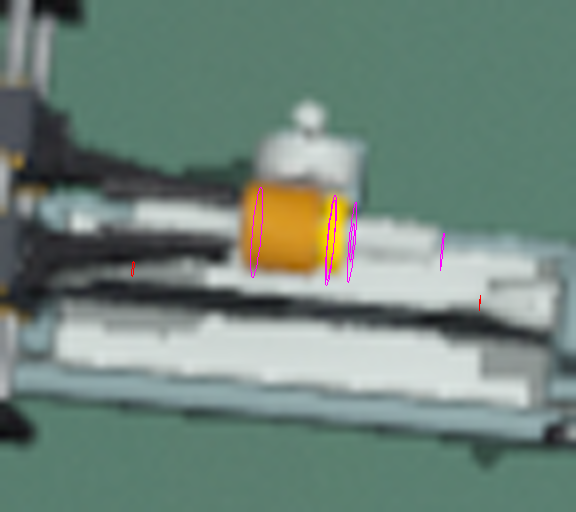

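View pics/f1side_r.png

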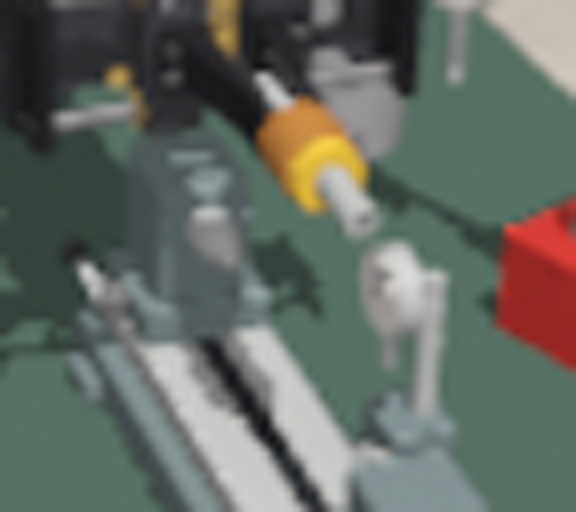

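View pics/f1top_r.png

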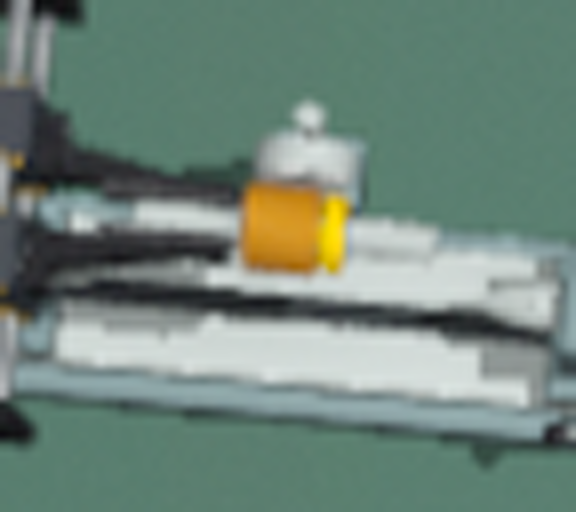

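```bash
cat > mfit.py <<'E'
import sys,pickle
from mv import *
from ov import *
def mfit(tag,d):
    P={n:pickle.load(open(tag+n+'.pkl','rb')) for n in('side','top')}
    ux=-d; a=np.cross(ux,[0,0,1]);a/=np.linalg.norm(a);b=np.cross(ux,a)
    obs={}
    for n,p in P.items(): obs[n]=blob(p,0,[680,105,192],14)
    def mod(p,m):
        pts=[proj(p,m+ux*s+r*(a*np.cos(t)+b*np.sin(t))) for s,r in((-22,15),(-14,15),(-14,17),(14,17)) for t in np.linspace(0,6.28,40)]
        return hullc(pts)
    f=lambda m:np.r_[mod(P['side'],m)[0]-obs['side'][0],mod(P['top'],m)[0]-obs['top'][0]]
    s=least_squares(f,[680,105,192],diff_step=1e-4); print('mid by cams',s.x,'res px',s.fun,[ (obs[n][1],mod(P[n],s.x)[1]) for n in P]); return s.x
def tri(P,a,b):
    A=[];B=[]
    for p,uv in((P['top'],a),(P['side'],b)):
        o,d=ray(p,*uv); d/=np.linalg.norm(d); M=np.eye(3)-np.outer(d,d); A.append(M);B.append(M@o)
    return np.linalg.solve(sum(A),sum(B))
E
python3 - <<'E'
from mfit import *
s=robot.read_state(); print(s['tcp_pos'],s['time']); mfit('f1',np.array([-.091,-.996,0]))
P=pickle.load(open('P0.pkl','rb'))
p=P['top']
from cv2 import resize
# larger crops of P0 centres with red predicted tips & headstock
cm=np.array([678.5,104.5,100])
for n in P:
    p=P[n]; im,u0,v0=crop(p,[680,105,90],(104 if n=='top' else 76),(60 if n=='top' else 84),7)
    for sgn in(-1,1):
        for r in(1,4): ring(p,im,cm+sgn*70*D,D,r,(0,0,255),7,u0,v0)
    cv2.imwrite(f'pics/cen_{n}.png',im); print(n,u0,v0)
E
```

```text
[680.568 123.49  197.064] 14.3167
mid by cams [682.012 106.458 195.425] res px [-0.014  0.002  0.005 -0.012] [(np.float64(133.9453125), np.float64(134.2990176777821)), (np.float64(137.0078125), np.float64(141.82043210184202))]
top 166 119
side 238 121
```

View pics/cen_top.png

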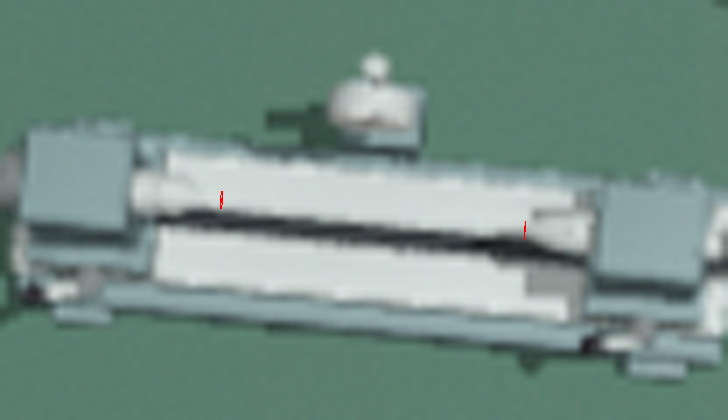

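View pics/cen_side.png

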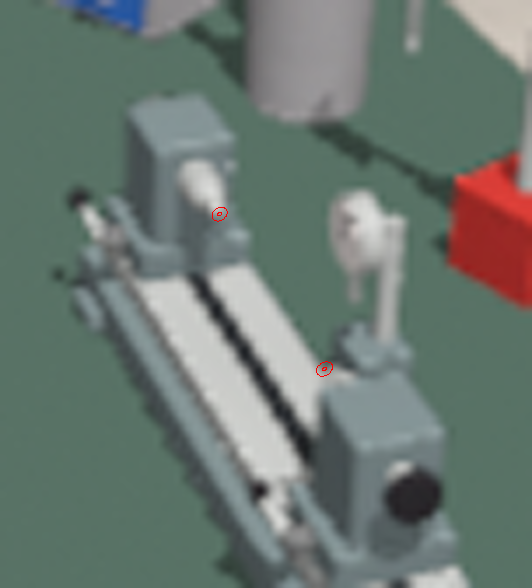

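Request:
send_rows(deltas=[0,-0.004,0,-0.02,0,0.05,255,0,-0.004,0,-0.04,-0.01,0.1,255,0,-0.004,0,-0.04,-0.01,0.15,255,0,-0.004,0,-0.04,-0.01,0.15,255,0,-0.004,0,-0.04,-0.01,0.15,255,0,-0.004,0,-0.04,-0.01,0.15,255,0,-0.004,0,-0.04,-0.01,0.15,255,0,-0.004,0,-0.04,-0.01,0.15,255])

```text
time: 14.98
tcp_pos: [678.8, 123.9, 189.9]
orientation: [[0.996, -0.091, 0.0], [-0.091, -0.996, 0.001], [0.0, -0.001, -1.0]]
wrist_force: [0.4, 0.5, -3.7]
opening: 0.12
```

```bash
python3 look3.py f2; python3 - <<'E'
from mfit import *
mfit('f2',np.array(robot.read_state()['orientation'])[:,1])
P=pickle.load(open('P0.pkl','rb')); print(onz(P['top'],166+364.5/7-.5,119+207/7-.5,120))
p=pickle.load(open('f2side.pkl','rb')); pt=pickle.load(open('f2top.pkl','rb'))
for q in(p,pt):
    r=robot.spot_point(robot.capture('side' if q is p else 'top'),'mandrel_thick_center'); print([(np.array(x['point']).round(0),round(x['conf'],2)) for x in r])
E
```

```text
t 14.98 tcp [678.811 123.94  189.948] q [-54.5  70.5  39.   57.1  38.  111.4 -27.8] F [ 0.4  0.5 -3.7] T [ 1.98 -0.11  0.02] op 0.12
rot [-0.001 -0.    -0.004] 0.2 deg; shift [ 0.027 -0.029 -0.001] 1.6
mandrel mid est [676.932 103.426 189.93 ] dir [-0.091 -0.996 -0.001]
mid by cams [680.139 106.917 188.978] res px [-0.027  0.004  0.01  -0.024] [(np.float64(132.8828125), np.float64(133.5303141057957)), (np.float64(136.5703125), np.float64(140.4393501750892))]
[678.18  106.903 120.   ]
[(array([679., 103., 189.]), 0.63), (array([ 453., -374.,   56.]), 0.52), (array([ 589., -242.,   58.]), 0.48)]
[(array([ 455., -374.,   59.]), 0.64), (array([ 600., -243.,   59.]), 0.4)]
```

View pics/f2side_r.png

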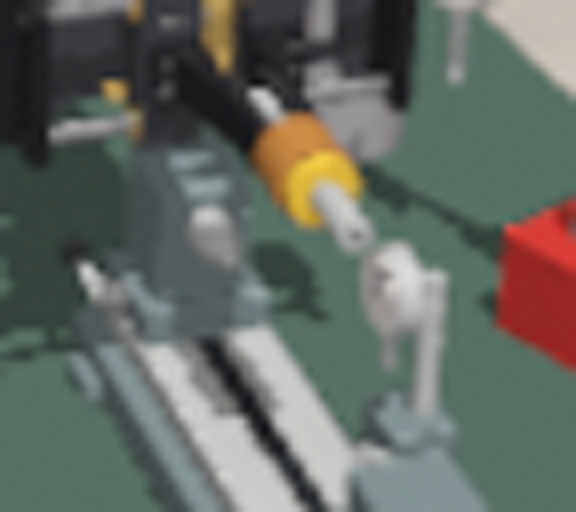

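View pics/f2top_r.png

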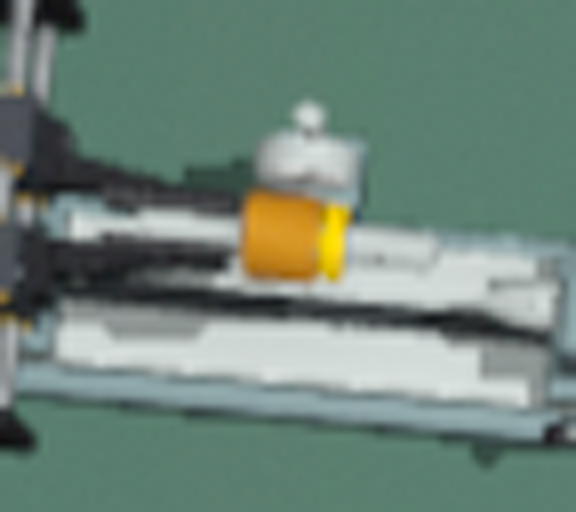

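Request:
send_rows(deltas=[0,0,0,0,0,0,255,0,0,0,0,0,0,255,0,0,0,0,0,0,255,0,0,0,0,0,0,255,0,0,0,0,0,0,255,0,0,0,0,0,0,255,0,0,0,0,0,0,255,0,0,0,0,0,0,255,0,0,0,0,0,0,255,0,0,0,0,0,0,255,0,0,0,0,0,0,255,0,0,0,0,0,0,255])

```text
time: 16.28
tcp_pos: [678.8, 124.0, 189.9]
orientation: [[0.996, -0.091, 0.0], [-0.091, -0.996, 0.001], [0.0, -0.001, -1.0]]
wrist_force: [-0.5, -0.2, -3.1]
opening: 0.119
```

```bash
python3 look3.py f3; python3 - <<'E'
from mfit import *
mfit('f3',np.array(robot.read_state()['orientation'])[:,1])
E
```

```text
t 16.28 tcp [678.758 123.992 189.876] q [-54.5  70.5  38.9  57.1  38.  111.4 -27.8] F [-0.5 -0.2 -3.1] T [ 1.96 -0.08  0.03] op 0.119
rot [-0.001 -0.    -0.004] 0.2 deg; shift [ 0.029 -0.028 -0.003] 1.6
mandrel mid est [676.879 103.478 189.858] dir [-0.091 -0.996 -0.001]
mid by cams [680.103 106.924 188.941] res px [-0.031  0.004  0.011 -0.027] [(np.float64(132.3515625), np.float64(133.52500142157078)), (np.float64(136.9296875), np.float64(140.4349294718122))]
```

View pics/f3side.png

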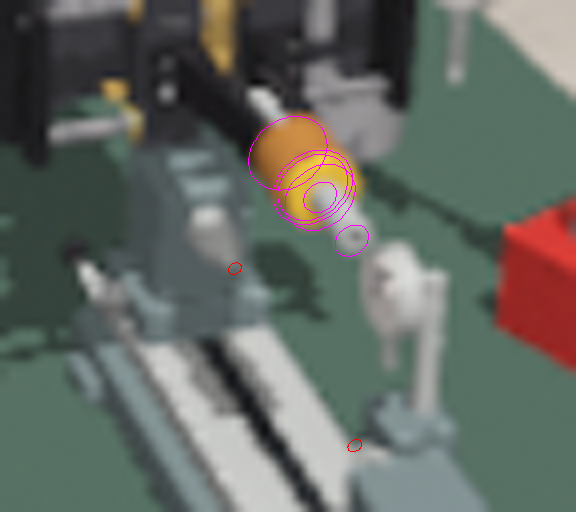

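View pics/f3side_full.png

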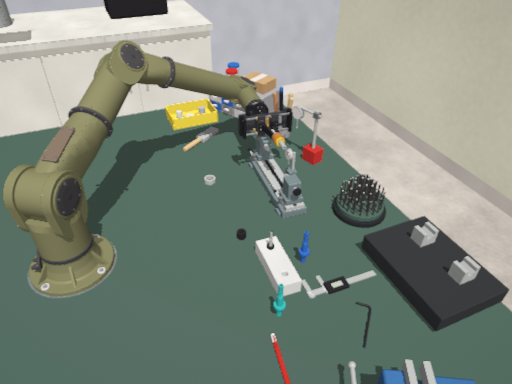

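```bash
python3 -c "
from cell import robot
print(robot.job_done())"
```

```text
the job is handed in; nothing more can be done
None
```

The bronze bush is home on the thick mandrel, and the arm is holding the mandrel level over the bench centres. I handed the job in at about 16.5 s of the 62 s allowed.

**What I did:**
- I slid the bush down the yellow-collared steel mandrel and let go of it. The camera showed it seated on the collar.
- I gripped the stub with a 60 N squeeze, drew the mandrel straight up out of the stand and turned it level, with the stub end towards +y.
- I left it over the middle of the centres. The wrist force never read more than about 5 N.

**Last checks:**
- **Position:** the two cameras put the mandrel's middle at about (680, 107, 189), against about (680, 107, 100) for the midpoint between the points. That is about 89 mm above the line.
- **Level and in line:** the tool is level to about 0.1°. It is within about 0.3° of the centre line, which I measured at about 5° off the y axis.
- **Hold:** nothing moved over a further second, and the bush still sat against the collar. In the last picture the other mandrel, bushes and tools looked where they were.

**Where the checks disagreed:**
- **Arm against cameras:** the arm's own readings put the mandrel's middle at (677, 103.5), about 3 mm off the camera figures in x and in y. I took that for camera calibration error, so I set the position by comparing mandrel and centres in the same pictures.
- **Along the centre line:** camera estimates of the centre line's x spread from 678 to 681 mm, so the sideways alignment is good to about 2 mm. The trained networks put the mandrel about 3 mm to one side of the line, and found it in only one of the two final views.

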